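Change over the denture flasks in the hydraulic flask press

TASK

Change the load of the flask press: push the valve lever away past its stiff detent so that it stays in the float notch, slide the crosshead open, and stand the finished flask from the press upright in the cooling tray. Then stand all the waiting flasks upright in the press bed, side by side between spring plate and crosshead, necks up and flat faces towards the jaws, slide the crosshead shut on them until the spring plate gives about 5 mm, and pull the lever back out of float to hold. Leave the other things on the bench alone.

Things in the scene. Friction and masses are not known exactly. Their poses are not given: they have to be found in the camera images.
- press: horizontal bench-top hydraulic flask press, grey, fixed ahead of the robot, place and yaw vary. Origin: middle of its underside; x away from the robot, y left along the jaws' slide, z up. Right end: fixed head with the spring plate, y = -173 to -139 mm, 104 mm high; left: cylinder gland, y = 170 to 200 mm, 104 mm high, then the white cylinder. Valve block beyond the right end
- valve_lever (a joint): lever angle (rad): 0 = hold, grows as the ball is pushed away from the robot (press +x), stop at 0.70. A light spring returns it to 0 from before the detent. Stiff detent, about 10 N at the ball, from 0.25, crest at 0.42; beyond, it drops into the float notch and stays at 0.55 to 0.70. Pulled back over the crest (about 6 N) it springs to hold. Crosshead is free only in float, locked in hold
- lever_ball (a point): centre of the black 34 mm ball on the end of the valve lever, 187 mm above the bench in hold, about 199 mm in float, free all round
- crosshead (a joint): position of the crosshead (m) = open gap between its face and the unpressed spring plate face: 0 (touching) to 0.232 (fully open). Slides along the press's y, +y opens. In float it slides with about 5 N of drag and stays where it is left; in hold it is locked and must not be forced
- crosshead_grip (a point): on the crosshead's black upright grip post (24 x 24 mm in plan, 48 mm tall), 12 mm below its top, 134 mm above the bench. The crosshead is 44 mm thick along y, 100 mm high beside the post; its face towards the flasks lies 22 mm from here towards -y of the press
- crosshead_face (a point): middle of the crosshead's pressing face (110 mm wide), 62 mm above the bench; same axes as the press
- spring_plate (a joint): how far (m) the sprung steel plate on the fixed head is pushed back: 0 = free, 0.012 = stop; 0.7 N per mm. 3 to 4 mm at the start, the finished flask being clamped. Its two guide pins come out behind the fixed head as it gives
- plate_face (a point): middle of the spring plate's pressing face, 62 mm above the bench, at y = -110 mm of the press when free; the plate is 110 mm wide, its top 92 mm above the bench; same axes as the press
- flask_done: finished flask, clamped in the press at the start, its x along the press's x. All flasks: aluminium block 92 mm (own x) x 60 mm (own y, clamped thickness) x 70 mm tall with a square neck 32 x 32 x 32 mm in the middle of the top, 102 mm tall in all, 0.3 to 0.5 kg. Origin: centre of the underside; z up through the neck
- flask_done_neck (a point): on the neck's axis 91 mm above the flask's underside (11 mm below the neck's top): where to grip
- flask_a: waiting flask, same as flask_done, standing upright on the bench in front of the press; two or three of flask_a, flask_b, flask_c are present (None if absent)
- flask_b: waiting flask, as flask_a
- flask_c: waiting flask, as flask_a
- flask_a_neck (a point): grip point on the neck of flask_a, 91 mm above its underside
- flask_b_neck (a point): grip point on the neck of flask_b
- flask_c_neck (a point): grip point on the neck of flask_c
- cooling_tray: shallow open steel tray fixed on the bench, 130 mm (x) x 115 mm (y), rim 12 mm high and 3 mm thick, inner floor 3 mm above the bench; origin at the centre of its underside; empty at the start, room for one flask with its 92 mm along the tray's x
- blank_1: white milling blank, 98 mm disc, 18 mm thick, lying on the bench to the right with blank_2 on it; leave alone; origin centre of underside
- blank_2: white milling blank, 98 mm disc, 14 mm thick, on top of blank_1; leave alone
- monomer: amber bottle 60 mm across, 150 mm tall, to the right; leave alone; origin centre of underside
- brush: bench brush 170 mm long lying to the left; leave alone
- bed (a point): middle of the flat bed top on which flasks stand, 22 mm above the bench, at y = -10 mm of the press; same axes. The bed is 180 mm wide (x), both heads 170 mm. Two round steel tie bars, 18 mm thick, run along the bed at x = -70 and +70 mm, tops 42 mm above the bench; flasks go between them (122 mm free)
- lever_hinge (a point): the lever's hinge on the valve block, axis along the press's y, 70 mm above the bench, at x = -35, y = -213 mm of the press; 130 mm from here to the ball's centre; valve block 70 mm (x) x 60 mm (y), 86 mm high; in hold the lever leans 0.45 rad from upright towards the robot
Things that resemble listed ones, but are neither listed nor needed, are in the scene too. Leave any red look-alike of the cooling_tray alone.

How it is judged:
By the outcome, as a careful person would: the job done as asked, in the order asked, and still so for the second after the job is handed in, with the robot touching nothing.
Of flask_a, flask_b, flask_c only 2 to 3 are there at a start; the rules pass over those that are not, and their reading is None.
At some moment in a run one of flask_a, flask_b, flask_c may be knocked a few centimetres aside while the robot is not near it.
Once in a run the grip may slacken for a moment while it holds something.
It also fails if it takes over 210 s, if anything falls off the work surface, if the arm or the gripper's body presses on something with over 40 N, if the wrist force passes 120 N, or if a joint passes its speed limit or range.

ROBOT

A 6-joint arm with a two-finger parallel gripper is mounted at the origin on the work surface. World frame = base frame: x ahead of the robot, y to its left, z up, the work surface at z = 0. Lengths are in mm, angles in degrees, forces in N, time in s.
With the tool pointing down it reaches from about 375 to 975 mm from the base axis. Payload 3.8 kg.
Tool frame: the origin (TCP) lies midway between the tips of the shut fingers; the grasp point (between the pads) lies 19 mm behind it; z points along the fingers, y is the line along which they close (so a half turn about z gives the same grasp; the last joint's range is limited). The gripper opens to 85 mm and grips with 20 to 120 N. Pads are 22 mm wide; open, the fingers measure 114 mm over their backs; the gripper's body (76 mm by 85 mm) begins 54 mm behind the grasp point. The pads swing forward as they close: fully open they stand 13 mm farther back than shut.
Start: joints at [-65.999, 15.12, 91.902, -0, 72.978, -2.114], TCP at [297.116, -606.086, 231.28] pointing down, gripper open.
Joint ranges: [-150.88, 150.88], [-54.13, 125.18], [17.81, 147.31], [-75.09, 255.09], [0, 152.58], [-146.25, 146.25]. Speed limits (degrees/s): [147.25, 147.25, 180, 180, 180, 180].

INTERFACE

Orientations are given as [roll, pitch, yaw] about the fixed x, y, z axes, in that order (R = Rz(yaw) Ry(pitch) Rx(roll)).
In Python, from workcell import ctrl gives the robot as it stands. The module is installed in compiled form; this text tells all that it offers.
- The arm moves only by the tool carry_out, never from a script. Its arguments are lists of equal length, an entry for each row: "slide": the shift along the tool's x, y, z in cm, a list of three; "rot": the turn, a rotation vector about the tool's x, y, z in rad, a list of three; "fingers": the opening in per cent of the stroke, from 0 (shut) to 100 (fully open). A call has 1 to 5 rows; each row is the pose to reach, as a shift and turn from the pose commanded when the call began, along the tool's axes at that moment; what a row does not reach only later rows make up. A row lasts 1/12 s, in which the tool goes at most 41.7 mm and 7.16 degrees, less where a joint would pass 70% of its speed; a pose out of reach is approached as far as the arm can. A call with a gripper value outside its range is refused whole. The fingers move at their own pace and stop on an object; "squeeze" is the grip in N (left out, the last holds). Time passes only in rows, so rows that repeat a pose let the fingers close. It gives the time, the measured TCP pose, the force, the opening and the grip force at its end, in the units of the state.
- ctrl.state(): the state, without advancing time (a new reading comes with each control period).
- ctrl.capture(name): name is "scene" or "top" or "wrist"; returns a dict with "image" (480x640x3 uint8, red, green, blue), "intrinsics" (3x3 intrinsics, pixels), "xyz" and "rotation" of the camera in the world. Camera axes: x right, y down, z forward; pixel columns grow to the right and rows downward; lengths in mm; the calibration is good to about 2 mm. A picture is of the moment at which its call begins. There is no depth.
- ctrl.close_job(): hands the job in; it is judged then, once.
The state is a dict: "clock": time; "qpos": joint angles; "qvel": joint speeds; "joint_torque": joint torques, N m; "tcp_pos": TCP position; "ee_rot": TCP orientation; "force": force on the tool from outside, world axes, zero at the start; "torque": the same for the moment, N m; "finger_gap": finger opening in mm; "grip_force": force on a finger pad.
Only numpy, scipy, OpenCV 4.12 (cv2) and the standard library are available. Lean on these libraries where they do the work, as an engineer would, in place of code of your own. Each camera call takes 0.05 s, during which the arm holds its last target. There are 200 camera calls.

## Working session

There is one attempt and no reset: what is moved stays moved. The work goes in short steps, Python scripts to look and compute and a tool call to move; the robot and the scene stay as the last step left them, time stands still between calls to the robot, and variables do not carry over. Pictures are saved under pics/ and viewed, at most 14 in all, crops included, and the job is handed in when it is done.

Besides the shell and the picture viewer there is one more tool, called after ">>>" as name(argument=value, ...) on one line, values as JSON. carry_out: Moves the arm, as the interface text tells. Its arguments: {"type":"object","properties":{"slide":{"type":"array"},"rot":{"type":"array"},"fingers":{"type":"array"},"squeeze":{"type":"number"}},"required":["slide","rot","fingers"]}

```bash
mkdir -p pics; ls; cat > h.py <<'E'
import numpy as np, cv2, json
from workcell import ctrl
from scipy.spatial.transform import Rotation as R
def cap(n,fn=None):
    c=ctrl.capture(n); 
    if fn: cv2.imwrite('pics/'+fn,cv2.cvtColor(c['image'],cv2.COLOR_RGB2BGR))
    return c
def ray(c,u,v):
    d=np.linalg.inv(np.array(c['intrinsics']))@[u,v,1]; return np.array(c['xyz']),np.array(c['rotation'])@d
def onz(c,u,v,z):
    o,d=ray(c,u,v); return o+d*(z-o[2])/d[2]
def proj(c,p):
    q=np.array(c['rotation']).T@(np.array(p)-np.array(c['xyz'])); q=np.array(c['intrinsics'])@q; return q[:2]/q[2]
E
python3 - <<'E'
from h import *
for n in('scene','top'):
    c=cap(n,n+'0.png'); print(n,c['xyz'],c['rotation'],c['intrinsics'])
s=ctrl.state(); print(s)
E
```

```text
pics
scene [1134.42048508 -504.53072967 1062.11742041] [-140.38111384   -1.00181865   55.67994528] [[465.65447881   0.         319.95728228]
 [  0.         465.65447881 230.21822523]
 [  0.           0.           1.        ]]
top [ 380.00808963  -36.64718035 1117.15937936] [-172.40643247    0.89711335  -90.07762626] [[444.09343699   0.         322.25743492]
 [  0.         444.09343699 241.2393349 ]
 [  0.           0.           1.        ]]
{'clock': 0.1, 'qpos': array([-6.59983276e+01,  1.51676483e+01,  9.19744222e+01,  6.48139592e-04,
        7.29786907e+01, -2.11424790e+00]), 'qvel': array([-0.06868588, -0.09914511, -0.11713919,  0.03341425,  0.04736801,
       -0.06259181]), 'joint_torque': array([ 1.35903567e-03, -5.16706645e+01, -3.68589449e+01,  2.88869558e-05,
        6.29675589e-03, -1.99863268e-05]), 'tcp_pos': array([ 296.85356746, -605.46744993,  230.04417829]), 'ee_rot': array([-1.79879344e+02, -5.07406894e-03,  2.61157246e+01]), 'force': array([-0.98338546,  1.15045082, -0.17896815]), 'torque': array([ 0.02803795, -0.00423631, -0.04089764]), 'grip_force': 0.0, 'finger_gap': 85.11234443349356}
```

Rotation is given as rpy in degrees.

```bash
sed -i "s/^def cap(n,fn=None):/def cap(n,fn=None):\n    def fix(c): c['rotation']=R.from_euler('xyz',c['rotation'],degrees=True).as_matrix(); return c/; s/    return c$/    return fix(c)/" h.py; sed -i "s/return fix(c)$/return fix(c)/" h.py; cat h.py | head -12; python3 -c "
from h import *
c=cap('top');print(c['rotation'],proj(c,[500,0,0]))"
```

```text
import numpy as np, cv2, json
from workcell import ctrl
from scipy.spatial.transform import Rotation as R
def cap(n,fn=None):
    def fix(c): c['rotation']=R.from_euler('xyz',c['rotation'],degrees=True).as_matrix(); return c
    c=ctrl.capture(n); 
    if fn: cv2.imwrite('pics/'+fn,cv2.cvtColor(c['image'],cv2.COLOR_RGB2BGR))
    return fix(c)
def ray(c,u,v):
    d=np.linalg.inv(np.array(c['intrinsics']))@[u,v,1]; return np.array(c['xyz']),np.array(c['rotation'])@d
def onz(c,u,v,z):
    o,d=ray(c,u,v); return o+d*(z-o[2])/d[2]
[[-0.00135467 -0.99122667  0.13216601]
 [-0.9998765   0.00341194  0.01534059]
 [-0.01565694 -0.13212891 -0.99110888]] [314.62410051 252.61979708]
```

View pics/top0.png

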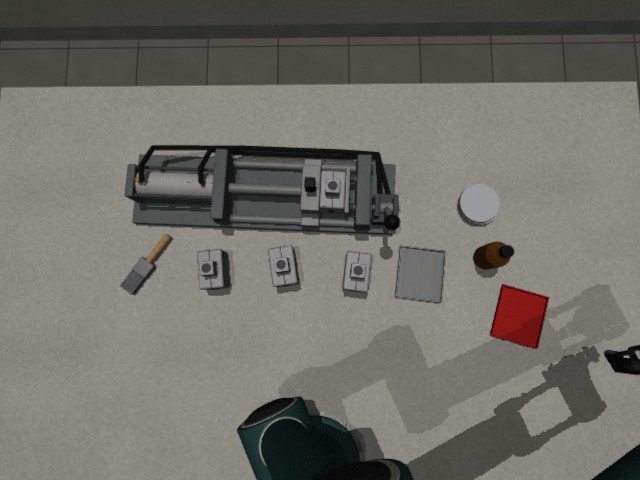

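View pics/scene0.png

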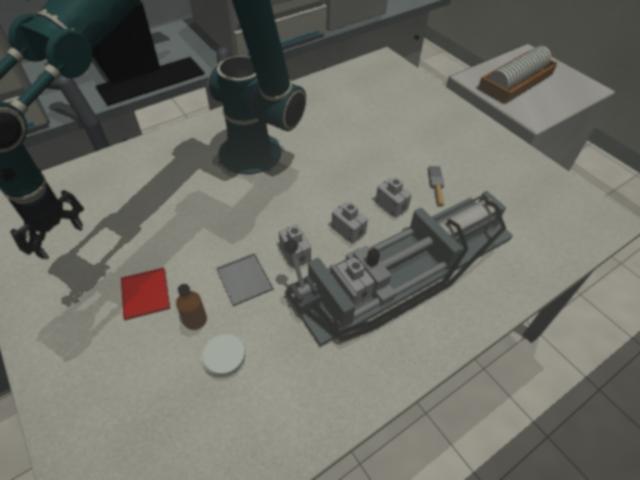

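The top view shows three flasks with necks near (208,268), (281,266) and (357,271). The press is at the upper centre, with the ball at (392,222), grip post at (310,184) and done-flask neck at (333,185). Two things could be the tray: grey at (420,274) and red at (520,316). The grey steel one fits, and red is the look-alike. I'll confirm that in an enlarged crop.

```bash
python3 - <<'E'
import cv2
i=cv2.imread('pics/top0.png')
a=cv2.resize(i[140:240,180:410],None,fx=3.45,fy=3.45,interpolation=cv2.INTER_CUBIC)[:, :793]
b=cv2.resize(i[236:308,190:452],None,fx=3,fy=3,interpolation=cv2.INTER_CUBIC)
import numpy as np
h=np.zeros((a.shape[0]+b.shape[0],800,3),'uint8');h[:a.shape[0],:a.shape[1]]=a;h[a.shape[0]:,:b.shape[1]]=b
cv2.imwrite('pics/crop0.png',h);print(h.shape,a.shape,b.shape)
E
```

```text
(561, 800, 3) (345, 793, 3) (216, 786, 3)
```

View pics/crop0.png

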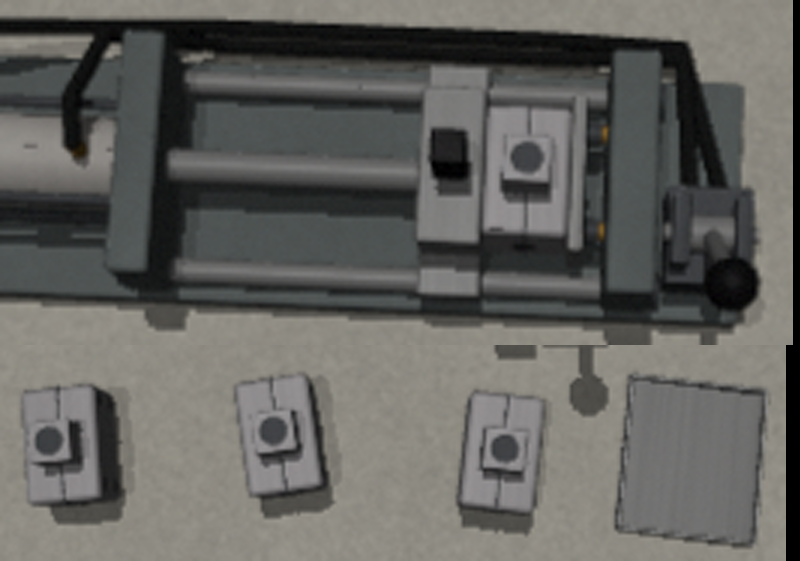

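```bash
cat > m.py <<'E'
from h import *
c=cap('top')
A=lambda x,y,z:onz(c,180+x/3.45,140+y/3.45,z)[:2]
B=lambda x,y,z:onz(c,190+x/3,236+(y-345)/3,z)[:2]
m=lambda F,P,z:np.array([F(*p,z) for p in P])
fh=m(A,[(614,50),(660,52),(655,307),(608,305)],104); gl=m(A,[(125,30),(165,30),(150,272),(110,268)],104)
d=gl.mean(0)-fh.mean(0); yaw=np.degrees(np.arctan2(-d[0],d[1])); print('fh',fh.mean(0),'gl',gl.mean(0),np.linalg.norm(d),'want341 yaw',yaw)
for q in(fh,gl): e=(q[0]+q[1]-q[2]-q[3])/2; print('width',np.linalg.norm(e),np.degrees(np.arctan2(e[1],e[0])))
f=fh.mean(0);u=d/np.linalg.norm(d);print('origin',f+u*156, gl.mean(0)-u*185)
print('ball',A(732,284,187)); print('post',A(449,145,146)); print('done',A(527,158,102))
for n,p in zip('LMR',[(48,440),(274,433),(505,449)]): print(n,B(*p,102))
for n,P in zip('LMR',[[(24,390),(95,386),(102,498),(30,504)],[(236,381),(308,375),(322,487),(252,496)],[(472,392),(546,396),(532,511),(461,507)]]):
    q=m(B,P,70); e=(q[0]+q[1]-q[2]-q[3])/2; print(n,q.mean(0),np.linalg.norm(e),np.degrees(np.arctan2(e[1],e[0])))
q=m(B,[(630,375),(764,388),(752,545),(616,530)],12); e=(q[0]+q[1]-q[2]-q[3])/2; print('tray',q.mean(0),np.linalg.norm(e),np.degrees(np.arctan2(e[1],e[0])))
E
python3 m.py
```

```text
fh [ 632.28143133 -118.18129616] gl [653.84232879 219.62292621] 338.49160248374295 want341 yaw -3.6520413266596483
width 176.69367817087814 -1.9902168632021016
width 167.9962765018095 -1.826959764954707
origin [642.21816234  37.50191224] [642.05838496  34.99860856]
ball [ 544.00374888 -170.55033869]
post [643.85210539   5.42724133]
done [646.43449153 -45.72394389]
L [455.04176725 246.30447067]
M [459.963875    72.99837032]
R [ 447.31129665 -103.22509664]
L [454.07391546 243.43732417] 89.64076787313992 5.122885759056444
M [461.3481178   72.13514039] 90.54012463893827 8.107924962983398
R [ 447.72939201 -103.54885814] 90.87490942497058 -6.869294336254184
tray [ 444.73887248 -262.0295797 ] 129.51300106858088 -6.481146924459528
```

Confirmed: the grey steel tray is at (420,274) in the full image, and the red look-alike stays untouched. First I rotate the tool to press alignment (yaw about 87) and move above the lever ball.

>>> carry_out(slide=[[0, 0, -3], [0, 0, -3], [0, 0, -3], [0, 0, -3], [0, 0, -3]], rot=[[0, 0, -0.12], [0, 0, -0.24], [0, 0, -0.36], [0, 0, -0.48], [0, 0, -0.6]], fingers=[100, 100, 100, 100, 100], squeeze=40)

```text
clock: 0.62
tcp_pos: [297.1, -606.0, 261.2]
ee_rot: [-180.0, -0.0, 60.8]
force: [-0.2, -0.1, 0.5]
finger_gap: 85.5
grip_force: 0.0
```

>>> carry_out(slide=[[0, 0, 0], [0, 0, 0], [0, 0, 0], [0, 0, 0], [0, 0, 0]], rot=[[0, 0, -0.12], [0, 0, -0.24], [0, 0, -0.36], [0, 0, -0.46], [0, 0, -0.46]], fingers=[100, 100, 100, 100, 100])

```text
clock: 1.03
tcp_pos: [297.1, -605.9, 260.9]
ee_rot: [-180.0, -0.0, 87.0]
force: [-0.6, 0.1, 0.7]
finger_gap: 85.4
grip_force: 0.0
```

>>> carry_out(slide=[[3, 1.5, 0], [6, 3, 0], [9, 4.5, 0], [12, 6, 0], [14.8, 7.5, 0]], rot=[[0, 0, 0], [0, 0, 0], [0, 0, 0], [0, 0, 0], [0, 0, 0]], fingers=[100, 100, 100, 100, 100])

```text
clock: 1.45
tcp_pos: [380.5, -460.8, 261.1]
ee_rot: [-180.0, -0.0, 86.6]
force: [-0.2, 0.4, -0.4]
finger_gap: 85.7
grip_force: 0.0
```

>>> carry_out(slide=[[3, 1.5, 0], [6, 3, 0], [9, 4.5, 0], [12, 6, 0], [14.8, 7.5, 0]], rot=[[0, 0, 0], [0, 0, 0], [0, 0, 0], [0, 0, 0], [0, 0, 0]], fingers=[100, 100, 100, 100, 100])

```text
clock: 1.87
tcp_pos: [463.6, -317.0, 261.3]
ee_rot: [180.0, -0.0, 86.7]
force: [0.9, -0.3, 0.2]
finger_gap: 85.8
grip_force: 0.0
```

>>> carry_out(slide=[[2, 0.5, 0], [4, 1, -1], [6, 1.5, -2], [8, 1.5, -3], [8, 1.5, -4]], rot=[[0, 0, 0], [0, 0, 0], [0, 0, 0], [0, 0, 0], [0, 0, 0]], fingers=[100, 100, 100, 100, 100])

```text
clock: 2.28
tcp_pos: [482.7, -236.5, 301.6]
ee_rot: [-180.0, -0.1, 86.8]
force: [-0.2, -0.1, -0.3]
finger_gap: 85.7
grip_force: 0.0
```

```bash
python3 - <<'E'
from h import *
c=cap('wrist','w1.png'); print(c['xyz'],c['rotation'],c['intrinsics'][0][0]); print(ctrl.state()['tcp_pos'])
E
```

```text
[ 486.39185392 -154.27182774  444.92115694] [[ 9.98592830e-01 -5.01698598e-02 -1.71855925e-02]
 [-5.30304564e-02 -9.46886762e-01 -3.17164358e-01]
 [-3.60718726e-04  3.17629413e-01 -9.48214863e-01]] 387.92254194403915
[ 483.62172103 -238.81923448  304.31139005]
```

View pics/w1.png

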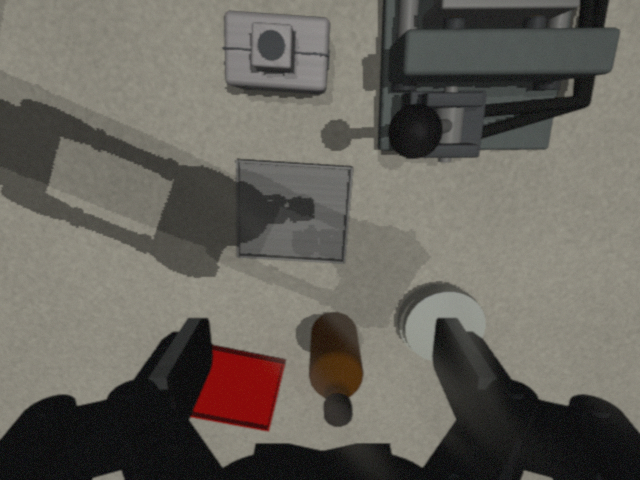

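The wrist view shows the ball at (416,130), flask R's neck at (271,45) and the tray corners at (238,160), (351,167), (344,260), (238,256). The fixed head's top edges run from about (406,72) to (615,74).

```bash
python3 - <<'E'
from h import *
c=cap('wrist'); o=lambda u,v,z:onz(c,u,v,z)[:2].round(1)
print('ball',o(416,130,187)); print('R neck',o(271,45,102))
q=np.array([o(u,v,12) for u,v in[(238,160),(351,167),(344,260),(238,256)]]);print('tray',q.mean(0),q.tolist())
q=np.array([o(u,v,104) for u,v in[(408,30),(619,29),(612,75),(405,73)]]);print('fh',q.mean(0),q.tolist())
q=np.array([o(u,v,70) for u,v in[(228,11),(326,17),(327,93),(228,86)]]);print('R',q.mean(0),q.tolist())
E
```

```text
ball [ 547.5 -170.8]
R neck [ 449.6 -103.8]
tray [ 448.525 -265.225] [[392.7, -202.3], [517.1, -216.6], [505.5, -327.0], [378.8, -315.0]]
fh [ 641.6 -119.3] [[558.7, -99.1], [725.1, -107.1], [725.8, -140.7], [556.8, -130.3]]
R [ 451.175 -105.475] [[412.0, -71.0], [495.3, -79.9], [493.2, -140.8], [404.2, -130.2]]
```

>>> carry_out(slide=[[2.5, 2, 0], [5, 4, 0], [7, 5.8, 0], [7, 5.8, 2], [7, 5.8, 5]], rot=[[0, 0, 0], [0, 0, 0], [0, 0, 0], [0, 0, 0], [0, 0, 0]], fingers=[100, 100, 100, 100, 100])

```text
clock: 2.8
tcp_pos: [547.5, -174.0, 253.9]
ee_rot: [179.6, 0.1, 86.8]
force: [0.4, -1.4, -0.7]
finger_gap: 85.3
grip_force: 0.0
```

>>> carry_out(slide=[[0, 0, 2], [0, 0, 4], [0, 0, 6], [0, 0, 8], [0, 0, 8.6]], rot=[[0, 0, 0], [0, 0, 0], [0, 0, 0], [0, 0, 0], [0, 0, 0]], fingers=[100, 100, 100, 100, 100])

```text
clock: 3.22
tcp_pos: [541.5, -173.4, 160.7]
ee_rot: [-179.6, -0.1, 86.7]
force: [-0.6, 0.2, -0.6]
finger_gap: 85.6
grip_force: 0.0
```

>>> carry_out(slide=[[0, 0, 0], [0, 0, 0], [0, 0, 0], [0, 0, 0], [0, 0, 0]], rot=[[0, 0, 0], [0, 0, 0], [0, 0, 0], [0, 0, 0], [0, 0, 0]], fingers=[50, 50, 50, 50, 50])

```text
clock: 3.63
tcp_pos: [545.3, -173.5, 166.9]
ee_rot: [179.9, 0.0, 86.8]
force: [-0.7, 0.3, 0.3]
finger_gap: 42.6
grip_force: 0.0
```

>>> carry_out(slide=[[0, 0, 0], [0, 0, 0], [0, 0, 0], [0, 0, 0], [0, 0, 0]], rot=[[0, 0, 0], [0, 0, 0], [0, 0, 0], [0, 0, 0], [0, 0, 0]], fingers=[30, 30, 30, 30, 30], squeeze=30)

```text
clock: 4.05
tcp_pos: [545.2, -173.3, 166.7]
ee_rot: [179.9, 0.0, 86.9]
force: [-0.2, -0.1, 5.3]
finger_gap: 32.5
grip_force: 29.7
```

>>> carry_out(slide=[[0, 0.9, -0.4], [0, 1.8, -0.7], [0, 2.75, -0.95], [0, 3.7, -1.15], [0, 4.3, -1.2]], rot=[[0, 0, 0], [0, 0, 0], [0, 0, 0], [0, 0, 0], [0, 0, 0]], fingers=[30, 30, 30, 30, 30])

```text
clock: 4.47
tcp_pos: [581.9, -175.0, 177.3]
ee_rot: [-179.2, -0.0, 86.9]
force: [-24.6, 2.1, 19.5]
finger_gap: 32.3
grip_force: 32.2
```

>>> carry_out(slide=[[0, 0.7, -0.1], [0, 1.4, -0.1], [0, 2.2, -0.1], [0, 3, 0], [0, 3.7, 0.1]], rot=[[0, 0, 0], [0, 0, 0], [0, 0, 0], [0, 0, 0], [0, 0, 0]], fingers=[30, 30, 30, 30, 30])

```text
clock: 4.88
tcp_pos: [621.7, -176.9, 175.1]
ee_rot: [-179.6, -0.1, 86.9]
force: [-7.6, 0.5, 6.4]
finger_gap: 32.5
grip_force: 31.9
```

>>> carry_out(slide=[[0, 0, 0], [0, 0, 0]], rot=[[0, 0, 0], [0, 0, 0]], fingers=[30, 30])

```text
clock: 5.05
tcp_pos: [623.0, -177.0, 175.4]
ee_rot: [-179.8, -0.0, 86.9]
force: [-3.9, 0.3, 2.0]
finger_gap: 32.3
grip_force: 31.6
```

>>> carry_out(slide=[[0, 0, 0], [0, 0, 0], [0, 0, 0], [0, 0, 0], [0, 0, -2]], rot=[[0, 0, 0], [0, 0, 0], [0, 0, 0], [0, 0, 0], [0, 0, 0]], fingers=[100, 100, 100, 100, 100])

```text
clock: 5.47
tcp_pos: [621.9, -176.6, 192.1]
ee_rot: [-179.6, -0.1, 86.8]
force: [-0.8, 1.0, -0.7]
finger_gap: 85.6
grip_force: 0.0
```

>>> carry_out(slide=[[0, 0, -3], [0, 0, -6], [0, 0, -8], [3, 0, -9], [6, 0, -9]], rot=[[0, 0, 0], [0, 0, 0], [0, 0, 0], [0, 0, 0], [0, 0, 0]], fingers=[100, 100, 100, 100, 100])

```text
clock: 5.88
tcp_pos: [629.9, -118.8, 291.4]
ee_rot: [179.5, 0.1, 86.7]
force: [-0.0, -0.0, 0.1]
finger_gap: 85.0
grip_force: 0.0
```

>>> carry_out(slide=[[3, 0.2, 0], [6, 0.5, 0], [9, 1, 0], [9, 1, 0], [9, 1, 0]], rot=[[0, 0, 0], [0, 0, 0], [0, 0, 0], [0, 0, 0], [0, 0, 0]], fingers=[100, 100, 100, 100, 100])

```text
clock: 6.3
tcp_pos: [643.0, -26.6, 286.7]
ee_rot: [179.9, 0.0, 87.0]
force: [0.3, 0.2, 0.4]
finger_gap: 85.3
grip_force: 0.0
```

```bash
python3 - <<'E'
from h import *
c=cap('wrist','w2.png'); t=cap('top','top2.png'); print(ctrl.state()['tcp_pos'],c['xyz'])
E
```

```text
[642.60781828 -28.59587993 286.49745055] [646.14765003  55.97533507 429.83633817]
```

View pics/w2.png

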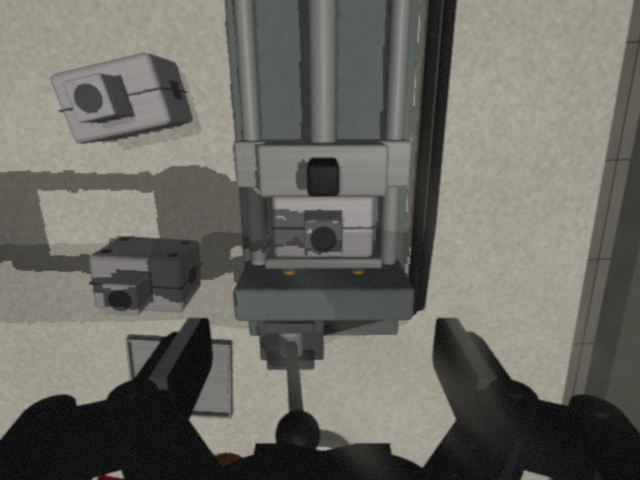

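The wrist view shows the post at about (324,180), done neck (323,238), ball (297,430) tilted forward in float, M neck (89,98) and R neck (120,300).

```bash
python3 - <<'E'
from h import *
c=cap('wrist'); o=lambda u,v,z:onz(c,u,v,z)[:2].round(1)
print('post',o(324,180,146),'done',o(323,238,124),'ball',o(297,430,198)); print('M neck',o(89,98,102),'R',o(120,300,102))
print('fh',o(236,292,104),o(412,292,104),o(324,292,104),'xh',o(260,195,100),o(386,193,100))
print('bars',o(248,20,42),o(260,140,42),o(402,20,42),o(394,140,42),)
q=np.array([o(u,v,70) for u,v in[(53,75),(150,53),(167,125),(77,142)]]);print('M',q.mean(0),q.tolist())
E
```

```text
post [645.1   6.5] done [641.7 -45.1] ball [ 615.3 -171.9]
M neck [462.6  73.8] R [ 448.1 -103.3]
fh [558.3 -99.9] [ 721.  -108.5] [ 639.7 -104.2] xh [589.3 -11.2] [697.6 -15.2]
bars [584.9 133.9] [584.9  31.1] [720.8 126.8] [714.4  24.2]
M [463.975  73.325] [[418.5, 95.6], [504.4, 108.1], [508.2, 49.9], [424.8, 39.7]]
```

>>> carry_out(slide=[[1.7, 0, 0], [3.4, 0, 2], [3.4, 0, 5], [3.4, 0, 8], [3.4, 0, 11]], rot=[[0, 0, 0], [0, 0, 0], [0, 0, 0], [0, 0, 0], [0, 0, 0]], fingers=[100, 100, 100, 100, 100])

```text
clock: 6.87
tcp_pos: [644.7, 4.5, 175.9]
ee_rot: [179.9, 0.0, 86.8]
force: [-0.2, -0.3, -0.6]
finger_gap: 85.2
grip_force: 0.0
```

>>> carry_out(slide=[[0, 0, 2], [0, 0, 4], [0, 0, 6.2], [0, 0, 6.2], [0, 0, 6.2]], rot=[[0, 0, 0], [0, 0, 0], [0, 0, 0], [0, 0, 0], [0, 0, 0]], fingers=[100, 100, 100, 60, 40])

```text
clock: 7.28
tcp_pos: [642.9, 4.5, 112.8]
ee_rot: [-179.8, 0.0, 86.8]
force: [-0.4, 0.0, -0.2]
finger_gap: 63.9
grip_force: 0.0
```

>>> carry_out(slide=[[0, 0, 0], [0, 0, 0], [0, 0, 0], [0, 0, 0], [0, 0, 0]], rot=[[0, 0, 0], [0, 0, 0], [0, 0, 0], [0, 0, 0], [0, 0, 0]], fingers=[20, 20, 20, 20, 20], squeeze=50)

```text
clock: 7.7
tcp_pos: [645.4, 5.5, 116.7]
ee_rot: [179.8, 0.0, 86.9]
force: [-2.0, -1.4, 5.6]
finger_gap: 22.9
grip_force: 52.5
```

>>> carry_out(slide=[[0.5, 0, 0], [1.5, 0, 0], [3, 0, 0], [4.5, 0, 0], [6, 0, 0]], rot=[[0, 0, 0], [0, 0, 0], [0, 0, 0], [0, 0, 0], [0, 0, 0]], fingers=[20, 20, 20, 20, 20])

```text
clock: 8.12
tcp_pos: [648.2, 64.2, 116.7]
ee_rot: [179.9, 0.2, 86.9]
force: [-3.0, -6.4, 7.2]
finger_gap: 23.4
grip_force: 52.8
```

>>> carry_out(slide=[[1.5, 0, 0], [3, 0, 0], [4.5, 0, 0], [6, 0, 0], [7.5, 0, 0]], rot=[[0, 0, 0], [0, 0, 0], [0, 0, 0], [0, 0, 0], [0, 0, 0]], fingers=[20, 20, 20, 20, 20])

```text
clock: 8.53
tcp_pos: [651.8, 139.6, 116.7]
ee_rot: [180.0, 0.1, 86.9]
force: [-5.1, -5.5, 8.5]
finger_gap: 23.3
grip_force: 52.9
```

>>> carry_out(slide=[[1.2, 0, 0], [2.2, 0, 0], [3, 0, 0], [3.3, 0, 0], [3.3, 0, 0]], rot=[[0, 0, 0], [0, 0, 0], [0, 0, 0], [0, 0, 0], [0, 0, 0]], fingers=[20, 20, 20, 20, 20])

```text
clock: 8.95
tcp_pos: [653.4, 174.2, 116.7]
ee_rot: [180.0, 0.0, 86.9]
force: [-5.4, -0.7, 7.8]
finger_gap: 23.3
grip_force: 52.7
```

>>> carry_out(slide=[[0, 0, 0], [0, 0, 0], [0, 0, 0], [0, 0, -2], [0, 0, -5]], rot=[[0, 0, 0], [0, 0, 0], [0, 0, 0], [0, 0, 0], [0, 0, 0]], fingers=[100, 100, 100, 100, 100])

```text
clock: 9.37
tcp_pos: [650.5, 172.7, 159.9]
ee_rot: [-179.5, 0.1, 86.8]
force: [0.7, -0.4, 0.3]
finger_gap: 81.9
grip_force: 0.0
```

>>> carry_out(slide=[[0, 0, -3], [-2, 0, -6], [-5, 0, -7], [-9, 0, -8], [-13, 0, -8]], rot=[[0, 0, 0], [0, 0, 0], [0, 0, 0], [0, 0, 0], [0, 0, 0]], fingers=[100, 100, 100, 100, 100])

```text
clock: 9.78
tcp_pos: [648.1, 43.1, 248.0]
ee_rot: [179.6, -0.0, 87.0]
force: [1.7, -0.4, 0.6]
finger_gap: 85.4
grip_force: 0.0
```

>>> carry_out(slide=[[-3, 0, 0], [-6, 0, 0], [-8.7, 0.1, 0], [-8.7, 0.1, 0], [-8.7, 0.1, 0]], rot=[[0, 0, 0.005], [0, 0, 0.005], [0, 0, 0.005], [0, 0, 0.005], [0, 0, 0.005]], fingers=[100, 100, 100, 100, 100])

```text
clock: 10.2
tcp_pos: [642.5, -44.9, 244.1]
ee_rot: [180.0, -0.0, 86.4]
force: [0.7, 1.0, -1.2]
finger_gap: 85.2
grip_force: 0.0
```

```bash
python3 - <<'E'
from h import *
c=cap('wrist','w3.png'); print(ctrl.state()['tcp_pos'],c['xyz'])
E
```

```text
[642.57069879 -43.65614608 244.09429543] [646.81687079  37.57796974 387.28909917]
```

View pics/w3.png

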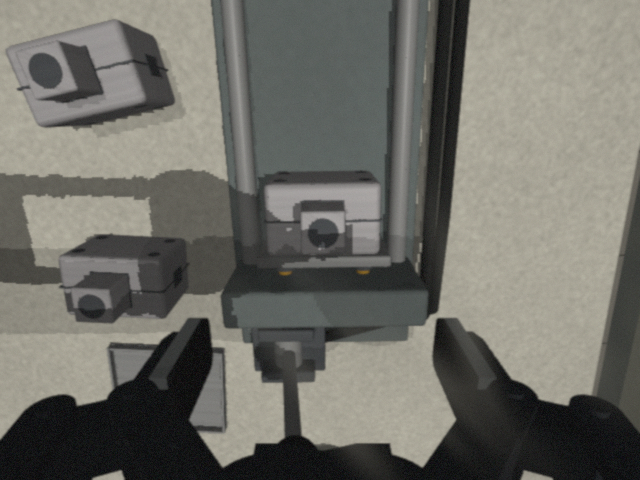

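The done flask's neck is at (323,233), standing free by the plate, and the crosshead has cleared.

```bash
python3 - <<'E'
from h import *
c=cap('wrist'); o=lambda u,v,z:onz(c,u,v,z)[:2].round(1)
print('done',o(323,233,124)); a,b=o(273,257,92),o(382,252,92); print(a,b,np.degrees(np.arctan2(*(b-a)[::-1])))
for p in[[(233,20),(248,240)],[(403,20),(396,240)]]:
  a,b=[o(*q,42) for q in p];print(a,b,np.degrees(np.arctan2(-(a-b)[0],(a-b)[1])))
E
```

```text
done [642.5 -42.6]
[600.1 -70.4] [688.7 -71.4] -0.6466517691289184
[580.7 111.5] [570.6 -70.6] -3.174602243771227
[714.3 103.5] [709.  -78.8] -1.6652886328182706
```

>>> carry_out(slide=[[0, 0, 3], [0, 0, 6], [0, 0, 9], [0, 0, 12], [0, 0, 14.5]], rot=[[0, 0, -0.012], [0, 0, -0.012], [0, 0, -0.012], [0, 0, -0.012], [0, 0, -0.012]], fingers=[100, 100, 100, 100, 100])

```text
clock: 10.72
tcp_pos: [641.8, -41.4, 97.0]
ee_rot: [-179.9, -0.0, 87.4]
force: [-0.1, 0.3, -0.6]
finger_gap: 85.6
grip_force: 0.0
```

>>> carry_out(slide=[[0, 0, 0], [0, 0, 0], [0, 0, 0], [0, 0, 0], [0, 0, 0]], rot=[[0, 0, 0], [0, 0, 0], [0, 0, 0], [0, 0, 0], [0, 0, 0]], fingers=[60, 45, 30, 30, 30], squeeze=80)

```text
clock: 11.13
tcp_pos: [644.2, -43.0, 102.4]
ee_rot: [179.8, -0.0, 87.3]
force: [-1.0, 1.5, 2.9]
finger_gap: 30.5
grip_force: 79.3
```

>>> carry_out(slide=[[0, 0, 0], [0, 0, 0], [0, 0, 0], [0, 0, 0], [0, 0, -1]], rot=[[0, 0, 0], [0, 0, 0], [0, 0, 0], [0, 0, 0], [0, 0, 0]], fingers=[28, 28, 28, 28, 28])

```text
clock: 11.55
tcp_pos: [641.8, -42.6, 108.8]
ee_rot: [-179.9, -0.1, 87.2]
force: [-1.1, 2.1, -5.4]
finger_gap: 30.4
grip_force: 79.9
```

>>> carry_out(slide=[[0, 0, -3], [0, 0, -6], [0, 0, -9], [0, 0, -12], [0, -1, -14]], rot=[[0, 0, 0], [0, 0, 0], [0, 0, 0], [0, 0, 0], [0, 0, 0]], fingers=[28, 28, 28, 28, 28])

```text
clock: 11.97
tcp_pos: [634.7, -43.2, 253.3]
ee_rot: [179.7, 0.0, 87.2]
force: [1.1, -0.6, -3.0]
finger_gap: 30.3
grip_force: 80.6
```

>>> carry_out(slide=[[0, -2.5, 0], [-1, -5, 0], [-2.5, -7.5, 0], [-4.5, -10, 0], [-7, -12, 0]], rot=[[0, 0, 0], [0, 0, 0], [0, 0, 0], [0, 0, 0], [0, 0, 0]], fingers=[28, 28, 28, 28, 28])

```text
clock: 12.38
tcp_pos: [507.0, -106.5, 249.2]
ee_rot: [-179.9, -0.0, 87.3]
force: [-0.3, -1.2, -3.3]
finger_gap: 30.7
grip_force: 80.7
```

>>> carry_out(slide=[[-3, -1, 0], [-6, -2.5, 0], [-9.5, -4, 0], [-13, -5, 0], [-16, -5.4, 0]], rot=[[0, 0, 0.012], [0, 0, 0.024], [0, 0, 0.036], [0, 0, 0.048], [0, 0, 0.06]], fingers=[28, 28, 28, 28, 28])

```text
clock: 12.8
tcp_pos: [445.4, -265.9, 249.7]
ee_rot: [-180.0, 0.1, 83.7]
force: [0.8, 0.8, -3.8]
finger_gap: 30.7
grip_force: 80.8
```

>>> carry_out(slide=[[0, 0, 0], [0, 0, 0], [0, 0, 0]], rot=[[0, 0, 0], [0, 0, 0], [0, 0, 0]], fingers=[28, 28, 28])

```text
clock: 13.05
tcp_pos: [447.3, -263.9, 249.2]
ee_rot: [-180.0, -0.0, 83.8]
force: [0.1, -0.9, -3.6]
finger_gap: 30.4
grip_force: 80.8
```

```bash
python3 - <<'E'
from h import *
c=cap('wrist','w4.png'); t=cap('top','top4.png');s=ctrl.state();print(s['tcp_pos'],s['ee_rot'],s['grip_force'],s['finger_gap'],s['force'])
E
```

```text
[ 447.79549785 -263.15010766  249.17966143] [-1.79982190e+02 -3.30830078e-02  8.38690047e+01] 80.78766345977783 30.313125171196027 [-0.38989954 -0.12578512 -3.44761686]
```

View pics/w4.png

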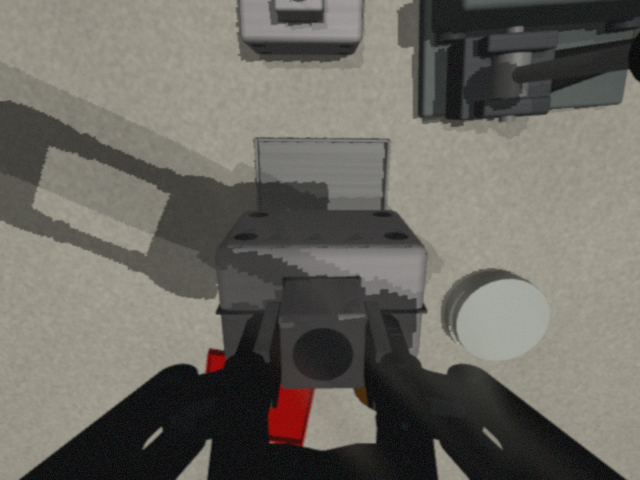

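Held firmly; the tray lies directly below (back edge u 257–389, centred on the flask at u about 322).

>>> carry_out(slide=[[0, 0, 3], [0, 0, 6], [0, 0, 9], [0, 0, 12], [0, 0, 14]], rot=[[0, 0, 0], [0, 0, 0], [0, 0, 0], [0, 0, 0], [0, 0, 0]], fingers=[28, 28, 28, 28, 28])

```text
clock: 13.57
tcp_pos: [446.7, -261.7, 106.3]
ee_rot: [-179.8, -0.1, 83.9]
force: [-1.6, -0.2, -4.1]
finger_gap: 30.6
grip_force: 80.6
```

>>> carry_out(slide=[[0, 0, 1], [0, 0, 1.6], [0, 0, 2.1], [0, 0, 2.4], [0, 0, 2.4]], rot=[[0, 0, 0], [0, 0, 0], [0, 0, 0], [0, 0, 0], [0, 0, 0]], fingers=[28, 28, 28, 28, 28])

```text
clock: 13.98
tcp_pos: [448.6, -264.4, 86.1]
ee_rot: [179.9, 0.0, 83.8]
force: [-0.1, -0.1, -4.3]
finger_gap: 30.4
grip_force: 80.6
```

>>> carry_out(slide=[[0, 0, 0.15], [0, 0, 0.3], [0, 0, 0.4], [0, 0, 0.4]], rot=[[0, 0, 0], [0, 0, 0], [0, 0, 0], [0, 0, 0]], fingers=[28, 28, 28, 28])

```text
clock: 14.32
tcp_pos: [448.7, -264.9, 83.4]
ee_rot: [179.9, 0.1, 83.8]
force: [-2.4, 1.1, 3.5]
finger_gap: 30.5
grip_force: 81.7
```

>>> carry_out(slide=[[0, 0, 0], [0, 0, 0], [0, 0, 0], [0, 0, -2], [0, 0, -5]], rot=[[0, 0, 0], [0, 0, 0], [0, 0, 0], [0, 0, 0], [0, 0, 0]], fingers=[100, 100, 100, 100, 100])

```text
clock: 14.73
tcp_pos: [445.2, -262.5, 128.5]
ee_rot: [-179.6, -0.2, 83.8]
force: [0.7, 0.1, -0.2]
finger_gap: 84.9
grip_force: 0.0
```

>>> carry_out(slide=[[0, 0, -4], [2, 0, -8], [5, -0.5, -11], [9, -1, -12], [13, -1.4, -12]], rot=[[0, 0, 0], [0, 0, 0], [0, 0, 0], [0, 0, 0], [0, 0, 0]], fingers=[100, 100, 100, 100, 100])

```text
clock: 15.15
tcp_pos: [450.3, -135.5, 256.5]
ee_rot: [179.5, 0.1, 83.7]
force: [0.3, -0.5, -0.1]
finger_gap: 85.3
grip_force: 0.0
```

>>> carry_out(slide=[[2.9, -0.3, 0], [2.9, -0.3, 0], [2.9, -0.3, 0], [2.9, -0.3, 0]], rot=[[0, 0, 0], [0, 0, 0], [0, 0, 0], [0, 0, 0]], fingers=[100, 100, 100, 100])

```text
clock: 15.48
tcp_pos: [448.1, -106.1, 251.4]
ee_rot: [180.0, 0.0, 83.9]
force: [-0.6, -0.6, 0.1]
finger_gap: 85.3
grip_force: 0.0
```

```bash
cat >> h.py <<'E'
def necks(c,z,dark=75):
    "dark round spots (neck-top circles) -> world points at height z"
    g=cv2.cvtColor(c['image'],cv2.COLOR_RGB2GRAY); out=[]
    for t in(50,60,70,80,90,100):
        for k in cv2.findContours((g<t).astype('uint8'),cv2.RETR_LIST,cv2.CHAIN_APPROX_NONE)[0]:
            a=cv2.contourArea(k); 
            if not 60<a<2500: continue
            (u,v),(w,h),_=cv2.minAreaRect(k)
            if min(w,h)/max(w,h)>.75 and .7<a/(w*h)<.9: out.append((t,round(u),round(v),round(a),*onz(c,u,v,z)[:2].round(1)))
    return out
E
python3 - <<'E'
from h import *
c=cap('wrist','w5.png'); t=cap('top','top5.png');s=ctrl.state();print(s['tcp_pos'],s['ee_rot'])
for r in necks(c,102): print(r)
E
```

```text
[ 448.01112875 -106.84119842  251.08274532] [-1.79985531e+02  2.20148965e-02  8.37511243e+01]
(50, 612, 346, 2493, np.float64(687.9), np.float64(-243.8))
(70, 341, 392, 242, np.float64(447.7), np.float64(-268.0))
(70, 323, 218, 488, np.float64(448.5), np.float64(-102.1))
(70, 506, 178, 118, np.float64(588.5), np.float64(-86.0))
(70, 590, 174, 112, np.float64(651.1), np.float64(-89.2))
(70, 488, 169, 114, np.float64(575.1), np.float64(-77.6))
(80, 340, 393, 310, np.float64(447.2), np.float64(-268.5))
(80, 506, 179, 95, np.float64(588.9), np.float64(-86.4))
(80, 590, 174, 88, np.float64(651.3), np.float64(-89.4))
(90, 340, 393, 332, np.float64(447.2), np.float64(-268.5))
(90, 506, 178, 70, np.float64(588.9), np.float64(-86.0))
(90, 590, 174, 62, np.float64(651.9), np.float64(-89.2))
(100, 340, 393, 360, np.float64(447.2), np.float64(-268.5))
(100, 611, 165, 122, np.float64(666.4), np.float64(-83.7))
```

View pics/w5.png

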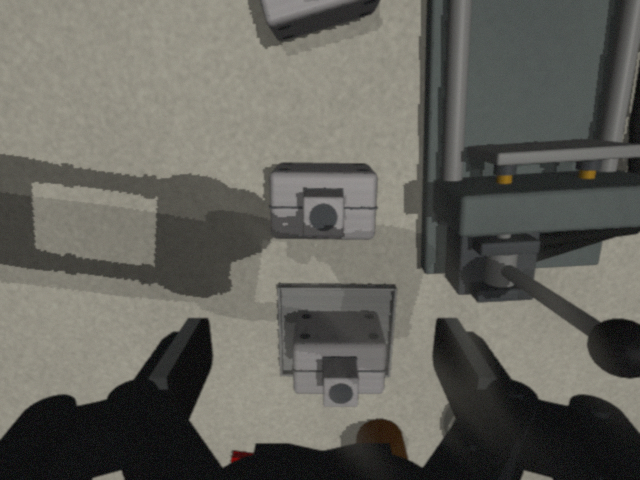

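The done flask stands upright in the tray (neck at (341,392)). Flask R's neck is at (323,218) and its edges are parallel to the image, so its yaw matches the tool. Grasping R.

>>> carry_out(slide=[[0.4, 0, 3], [0.4, 0, 6], [0.4, 0, 9], [0.4, 0, 12], [0.4, 0, 14.5]], rot=[[0, 0, 0], [0, 0, 0], [0, 0, 0], [0, 0, 0], [0, 0, 0]], fingers=[100, 100, 100, 100, 100])

```text
clock: 16.0
tcp_pos: [447.5, -103.0, 103.9]
ee_rot: [-179.9, -0.0, 83.7]
force: [-0.7, -0.8, 1.1]
finger_gap: 85.1
grip_force: 0.0
```

>>> carry_out(slide=[[0, 0, 1.5], [0, 0, 2.7], [0, 0, 2.7], [0, 0, 2.7], [0, 0, 2.7]], rot=[[0, 0, 0], [0, 0, 0], [0, 0, 0], [0, 0, 0], [0, 0, 0]], fingers=[100, 100, 70, 45, 28])

```text
clock: 16.42
tcp_pos: [449.1, -102.8, 79.9]
ee_rot: [179.9, 0.0, 83.7]
force: [-0.0, 0.2, 0.8]
finger_gap: 51.6
grip_force: 0.0
```

>>> carry_out(slide=[[0, 0, 0], [0, 0, 0], [0, 0, 0], [0, 0, 0], [0, 0, 0]], rot=[[0, 0, 0], [0, 0, 0], [0, 0, 0], [0, 0, 0], [0, 0, 0]], fingers=[28, 28, 28, 28, 28])

```text
clock: 16.83
tcp_pos: [449.5, -102.6, 80.8]
ee_rot: [179.9, 0.1, 83.8]
force: [-2.0, -1.4, 5.8]
finger_gap: 30.4
grip_force: 80.6
```

>>> carry_out(slide=[[0, 0, -3], [0, 0, -6], [0, 0, -9], [0, 0, -12], [0, 0, -14]], rot=[[0, 0, 0], [0, 0, 0], [0, 0, 0], [0, 0, 0], [0, 0, 0]], fingers=[28, 28, 28, 28, 28])

```text
clock: 17.25
tcp_pos: [448.8, -101.8, 221.6]
ee_rot: [179.9, 0.0, 83.8]
force: [1.7, -0.0, -4.2]
finger_gap: 30.2
grip_force: 81.8
```

>>> carry_out(slide=[[2, 2.5, 0], [4, 5, 0], [6, 7.5, 0], [7.5, 10, 0], [8.45, 12, 0]], rot=[[0, 0, 0], [0, 0, 0], [0, 0, 0], [0, 0, 0], [0, 0, 0]], fingers=[28, 28, 28, 28, 28])

```text
clock: 17.67
tcp_pos: [577.8, -28.9, 218.2]
ee_rot: [-179.9, -0.1, 83.9]
force: [0.9, -0.7, -4.4]
finger_gap: 30.3
grip_force: 81.8
```

>>> carry_out(slide=[[0, 2.5, 0], [0, 5, 0], [0, 6.6, 0], [0, 6.6, 0], [0, 6.6, 0]], rot=[[0, 0, -0.03], [0, 0, -0.061], [0, 0, -0.061], [0, 0, -0.061], [0, 0, -0.061]], fingers=[28, 28, 28, 28, 28])

```text
clock: 18.08
tcp_pos: [642.0, -37.7, 217.5]
ee_rot: [-179.8, -0.0, 87.3]
force: [-0.2, 0.7, -4.8]
finger_gap: 30.6
grip_force: 82.0
```

```bash
python3 - <<'E'
from h import *
c=cap('wrist','w6.png'); s=ctrl.state();print(s['tcp_pos'],s['ee_rot'],s['finger_gap'],s['grip_force'])
E
```

```text
[641.30027792 -37.68200485 217.59996118] [-1.79802696e+02 -1.67060343e-02  8.73142741e+01] 30.49736089021494 82.00135946273804
```

View pics/w6.png

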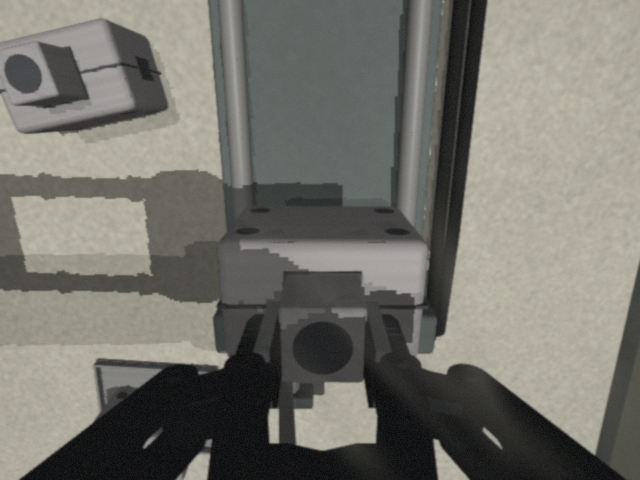

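>>> carry_out(slide=[[0, 0, 2.5], [0, 0, 5], [0, 0, 7.5], [0, 0, 9.5], [0, 0, 11]], rot=[[0, 0, 0], [0, 0, 0], [0, 0, 0], [0, 0, 0], [0, 0, 0]], fingers=[28, 28, 28, 28, 28])

```text
clock: 18.55
tcp_pos: [639.3, -37.6, 106.3]
ee_rot: [-179.7, -0.0, 87.3]
force: [0.4, -0.9, -4.6]
finger_gap: 30.6
grip_force: 82.0
```

>>> carry_out(slide=[[0, 0, 0.2], [0, 0, 0.4], [0, 0, 0.5], [0, 0, 0.5]], rot=[[0, 0, 0], [0, 0, 0], [0, 0, 0], [0, 0, 0]], fingers=[28, 28, 28, 28])

```text
clock: 18.88
tcp_pos: [642.8, -38.0, 105.4]
ee_rot: [179.9, 0.0, 87.3]
force: [-0.2, -0.0, -5.7]
finger_gap: 30.3
grip_force: 82.0
```

>>> carry_out(slide=[[0, 0, 0.1], [0, 0, 0.2], [0, 0, 0.3], [0, 0, 0.35], [0, 0, 0.35]], rot=[[0, 0, 0], [0, 0, 0], [0, 0, 0], [0, 0, 0], [0, 0, 0]], fingers=[28, 28, 28, 28, 28])

```text
clock: 19.3
tcp_pos: [643.1, -38.0, 102.9]
ee_rot: [179.9, 0.0, 87.3]
force: [-3.8, -0.3, 5.0]
finger_gap: 30.4
grip_force: 83.2
```

>>> carry_out(slide=[[0, 0, 0], [0, 0, 0], [0, 0, 0], [0, 0, -2], [0, 0, -5]], rot=[[0, 0, 0], [0, 0, 0], [0, 0, 0], [0, 0, 0], [0, 0, 0]], fingers=[100, 100, 100, 100, 100])

```text
clock: 19.72
tcp_pos: [639.5, -37.7, 147.1]
ee_rot: [-179.6, -0.0, 87.3]
force: [-0.7, -0.2, -0.0]
finger_gap: 84.8
grip_force: 0.0
```

>>> carry_out(slide=[[0, 0, -4], [1, -2, -7], [3, -5, -9], [5, -8, -9.5], [7, -11, -9.5]], rot=[[0, 0, 0], [0, 0, 0], [0, 0, 0], [0, 0, 0], [0, 0, 0]], fingers=[100, 100, 100, 100, 100])

```text
clock: 20.13
tcp_pos: [537.0, 37.6, 249.3]
ee_rot: [179.6, -0.0, 87.2]
force: [0.3, 1.0, 0.1]
finger_gap: 85.3
grip_force: 0.0
```

>>> carry_out(slide=[[1.2, -3, 0], [2.5, -6, 0], [3.3, -7.5, 0], [3.3, -7.5, 0], [3.3, -7.5, 0]], rot=[[0, 0, -0.09], [0, 0, -0.187], [0, 0, -0.187], [0, 0, -0.187], [0, 0, -0.187]], fingers=[100, 100, 100, 100, 100])

```text
clock: 20.55
tcp_pos: [462.6, 73.9, 246.3]
ee_rot: [179.9, 0.0, 98.1]
force: [0.0, 0.0, 0.1]
finger_gap: 85.9
grip_force: 0.0
```

```bash
python3 - <<'E'
from h import *
c=cap('wrist','w7.png'); t=cap('top','top7.png');s=ctrl.state();print(s['tcp_pos'],s['ee_rot'])
for r in necks(c,102): 
    if 200<r[1]<440 and r[2]<330: print(r)
E
```

```text
[463.61014424  73.34214352 246.22700173] [1.79906370e+02 2.48412907e-02 9.80034311e+01]
(50, 323, 224, 446, np.float64(462.8), np.float64(74.5))
(60, 323, 224, 497, np.float64(462.8), np.float64(74.5))
(70, 323, 223, 599, np.float64(462.4), np.float64(75.4))
```

View pics/w7.png

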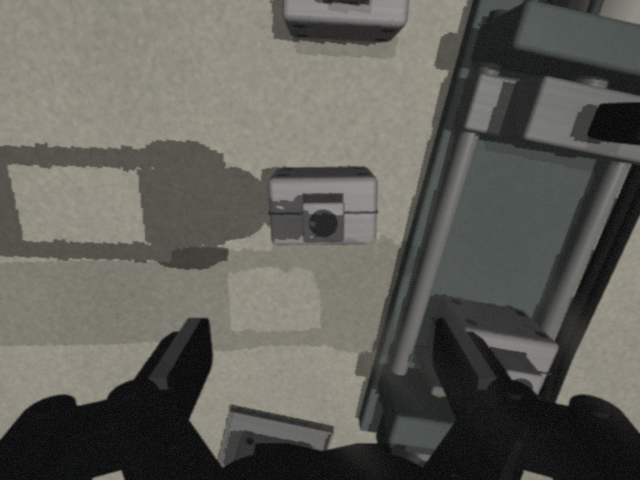

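Flask M's neck is at (323,224), directly below and aligned with the tool. Grasping.

>>> carry_out(slide=[[0, 0, 3], [0, 0, 6], [0, 0, 9], [0, 0, 12], [0, 0, 14.5]], rot=[[0, 0, 0], [0, 0, 0], [0, 0, 0], [0, 0, 0], [0, 0, 0]], fingers=[100, 100, 100, 100, 100])

```text
clock: 21.07
tcp_pos: [463.0, 72.8, 98.5]
ee_rot: [-179.9, 0.0, 97.9]
force: [-0.3, 1.3, -0.7]
finger_gap: 85.3
grip_force: 0.0
```

>>> carry_out(slide=[[0, 0, 1.3], [0, 0, 2.2], [0, 0, 2.2], [0, 0, 2.2], [0, 0, 2.2]], rot=[[0, 0, 0], [0, 0, 0], [0, 0, 0], [0, 0, 0], [0, 0, 0]], fingers=[100, 100, 70, 45, 28])

```text
clock: 21.48
tcp_pos: [464.1, 73.5, 79.9]
ee_rot: [179.9, 0.0, 98.0]
force: [0.0, -0.9, 0.3]
finger_gap: 52.0
grip_force: 0.0
```

>>> carry_out(slide=[[0, 0, 0], [0, 0, 0], [0, 0, 0], [0, 0, 0], [0, 0, 0]], rot=[[0, 0, 0], [0, 0, 0], [0, 0, 0], [0, 0, 0], [0, 0, 0]], fingers=[28, 28, 28, 28, 28])

```text
clock: 21.9
tcp_pos: [463.8, 73.8, 80.5]
ee_rot: [179.8, 0.0, 98.0]
force: [-1.0, -0.9, 6.4]
finger_gap: 30.1
grip_force: 80.6
```

>>> carry_out(slide=[[0, 0, -2], [0, 0, -5], [0, 0, -8], [0, 0, -11], [0, 0, -14]], rot=[[0, 0, 0], [0, 0, 0], [0, 0, 0], [0, 0, 0], [0, 0, 0]], fingers=[28, 28, 28, 28, 28])

```text
clock: 22.32
tcp_pos: [461.3, 73.5, 219.2]
ee_rot: [-179.9, -0.0, 98.0]
force: [0.8, -0.0, -4.9]
finger_gap: 30.5
grip_force: 80.5
```

>>> carry_out(slide=[[-2, 2, 0], [-4, 5, 0], [-6, 8, 0], [-7.35, 11, 0], [-7.35, 13, 0]], rot=[[0, 0, 0], [0, 0, 0], [0, 0, 0], [0, 0, 0], [0, 0, 0]], fingers=[28, 28, 28, 28, 28])

```text
clock: 22.73
tcp_pos: [603.6, 16.4, 217.9]
ee_rot: [180.0, 0.1, 97.9]
force: [0.9, 0.4, -4.9]
finger_gap: 30.6
grip_force: 80.8
```

>>> carry_out(slide=[[0, 2.5, 0], [0, 4.4, 0], [0, 4.4, 0], [0, 4.4, 0], [0, 4.4, 0]], rot=[[0, 0, 0.09], [0, 0, 0.187], [0, 0, 0.187], [0, 0, 0.187], [0, 0, 0.187]], fingers=[28, 28, 28, 28, 28])

```text
clock: 23.15
tcp_pos: [643.8, 25.2, 217.4]
ee_rot: [-179.8, 0.0, 87.4]
force: [-0.8, -0.1, -4.2]
finger_gap: 30.2
grip_force: 81.2
```

>>> carry_out(slide=[[0, 0, 2.5], [0, 0, 5], [0, 0, 7], [0, 0, 8], [0, 0, 8]], rot=[[0, 0, 0], [0, 0, 0], [0, 0, 0], [0, 0, 0], [0, 0, 0]], fingers=[28, 28, 28, 28, 28])

```text
clock: 23.57
tcp_pos: [641.4, 25.1, 135.0]
ee_rot: [-179.6, 0.0, 87.3]
force: [-1.7, -0.1, -4.7]
finger_gap: 30.5
grip_force: 81.1
```

>>> carry_out(slide=[[0, 0, 1.2], [0, 0, 2.3], [0, 0, 2.9], [0, 0, 3.2], [0, 0, 3.4]], rot=[[0, 0, 0], [0, 0, 0], [0, 0, 0], [0, 0, 0], [0, 0, 0]], fingers=[28, 28, 28, 28, 28])

```text
clock: 23.98
tcp_pos: [644.8, 25.1, 104.3]
ee_rot: [-180.0, 0.0, 87.3]
force: [-0.3, 0.6, -4.7]
finger_gap: 30.4
grip_force: 81.1
```

>>> carry_out(slide=[[0, 0, 0], [0, 0, 0]], rot=[[0, 0, 0], [0, 0, 0]], fingers=[28, 28])

```text
clock: 24.15
tcp_pos: [645.4, 25.1, 105.1]
ee_rot: [180.0, -0.0, 87.3]
force: [0.1, -0.3, -4.7]
finger_gap: 30.2
grip_force: 81.1
```

>>> carry_out(slide=[[0, 0, 0.1], [0, 0, 0.2], [0, 0, 0.3], [0, 0, 0.3], [0, 0, 0.3]], rot=[[0, 0, 0], [0, 0, 0], [0, 0, 0], [0, 0, 0], [0, 0, 0]], fingers=[28, 28, 28, 28, 28])

```text
clock: 24.57
tcp_pos: [645.5, 25.1, 102.7]
ee_rot: [179.9, -0.0, 87.3]
force: [-1.8, -0.5, 0.9]
finger_gap: 30.6
grip_force: 81.8
```

>>> carry_out(slide=[[0, 0, 0], [0, 0, 0], [0, 0, 0], [0, 0, -2], [0, 0, -5]], rot=[[0, 0, 0], [0, 0, 0], [0, 0, 0], [0, 0, 0], [0, 0, 0]], fingers=[100, 100, 100, 100, 100])

```text
clock: 24.98
tcp_pos: [642.2, 25.1, 148.2]
ee_rot: [-179.6, 0.0, 87.3]
force: [0.6, -0.5, 0.0]
finger_gap: 85.0
grip_force: 0.0
```

>>> carry_out(slide=[[0, 0, -4], [1, -2, -7], [3, -5, -9], [5, -8, -9.5], [7.5, -11, -9.5]], rot=[[0, 0, 0], [0, 0, 0], [0, 0, 0], [0, 0, 0], [0, 0, 0]], fingers=[100, 100, 100, 100, 100])

```text
clock: 25.4
tcp_pos: [539.8, 105.4, 250.6]
ee_rot: [179.6, -0.1, 87.2]
force: [0.1, 1.1, -0.3]
finger_gap: 85.6
grip_force: 0.0
```

>>> carry_out(slide=[[2.5, -2.5, 0], [5, -5, 0], [8, -7, 0], [11, -8.8, 0], [13.7, -8.8, 0]], rot=[[0, 0, -0.05], [0, 0, -0.1], [0, 0, -0.16], [0, 0, -0.16], [0, 0, -0.16]], fingers=[100, 100, 100, 100, 100])

```text
clock: 25.82
tcp_pos: [454.3, 247.7, 247.4]
ee_rot: [-180.0, -0.1, 96.5]
force: [0.4, -0.6, -0.7]
finger_gap: 85.3
grip_force: 0.0
```

>>> carry_out(slide=[[0, 0, 0], [0, 0, 0]], rot=[[0, 0, 0], [0, 0, 0]], fingers=[100, 100])

```text
clock: 25.98
tcp_pos: [457.1, 247.3, 247.2]
ee_rot: [179.9, -0.0, 96.6]
force: [0.9, -1.0, 0.0]
finger_gap: 85.7
grip_force: 0.0
```

```bash
python3 - <<'E'
from h import *
c=cap('wrist','w8.png'); t=cap('top','top8.png');s=ctrl.state();print(s['tcp_pos'],s['ee_rot'])
for r in necks(c,102): 
    if 200<r[1]<440 and r[2]<330: print(r)
E
```

```text
[457.44700712 245.75623431 246.87090304] [1.79982756e+02 2.98662724e-02 9.64888642e+01]
(50, 320, 226, 456, np.float64(455.4), np.float64(246.6))
(60, 427, 255, 82, np.float64(542.1), np.float64(232.4))
(60, 321, 226, 496, np.float64(455.8), np.float64(246.7))
(70, 321, 225, 590, np.float64(455.4), np.float64(247.4))
```

View pics/w8.png

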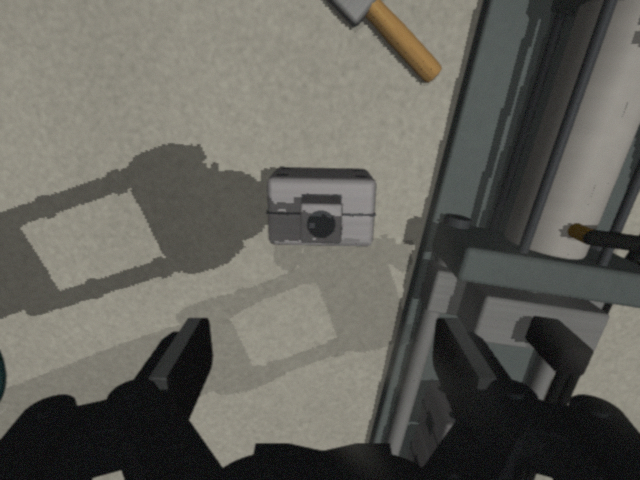

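Flask L's neck is at (321,226), with the seam turned about 1° from the tool. I'll correct that slightly and grasp.

>>> carry_out(slide=[[0, -0.1, 3], [0, -0.1, 6], [0, -0.1, 9], [0, -0.1, 12], [0, -0.1, 14.5]], rot=[[0, 0, 0.015], [0, 0, 0.015], [0, 0, 0.015], [0, 0, 0.015], [0, 0, 0.015]], fingers=[100, 100, 100, 100, 100])

```text
clock: 26.5
tcp_pos: [456.0, 244.2, 99.8]
ee_rot: [-179.9, 0.0, 95.5]
force: [0.2, 1.0, 0.2]
finger_gap: 85.3
grip_force: 0.0
```

>>> carry_out(slide=[[0, 0, 1.3], [0, 0, 2.3], [0, 0, 2.3], [0, 0, 2.3], [0, 0, 2.3]], rot=[[0, 0, 0], [0, 0, 0], [0, 0, 0], [0, 0, 0], [0, 0, 0]], fingers=[100, 100, 70, 45, 28])

```text
clock: 26.92
tcp_pos: [457.6, 246.1, 80.1]
ee_rot: [179.9, -0.0, 95.6]
force: [0.5, -0.4, 0.2]
finger_gap: 51.4
grip_force: 0.0
```

>>> carry_out(slide=[[0, 0, 0], [0, 0, 0], [0, 0, 0], [0, 0, 0], [0, 0, 0]], rot=[[0, 0, 0], [0, 0, 0], [0, 0, 0], [0, 0, 0], [0, 0, 0]], fingers=[28, 28, 28, 28, 28])

```text
clock: 27.33
tcp_pos: [457.2, 246.5, 80.5]
ee_rot: [179.9, -0.0, 95.6]
force: [-2.5, -1.5, 6.2]
finger_gap: 30.7
grip_force: 79.7
```

>>> carry_out(slide=[[0, 0, -2], [0, 0, -5], [0, 0, -8], [0, 0, -11], [0, 0, -14]], rot=[[0, 0, 0], [0, 0, 0], [0, 0, 0], [0, 0, 0], [0, 0, 0]], fingers=[28, 28, 28, 28, 28])

```text
clock: 27.75
tcp_pos: [455.5, 245.9, 219.7]
ee_rot: [-180.0, 0.0, 95.6]
force: [0.4, 0.1, -2.7]
finger_gap: 30.7
grip_force: 80.2
```

>>> carry_out(slide=[[-3, 0, 0], [-6.5, 0, 0], [-10, 0, 0], [-13.5, 1, 0], [-16.5, 3, 0]], rot=[[0, 0, 0], [0, 0, 0], [0, 0, 0], [0, 0, 0], [0, 0, 0]], fingers=[28, 28, 28, 28, 28])

```text
clock: 28.17
tcp_pos: [500.1, 83.0, 218.4]
ee_rot: [-179.9, 0.0, 95.7]
force: [0.6, 1.1, -3.6]
finger_gap: 30.2
grip_force: 80.3
```

>>> carry_out(slide=[[-1.1, 2.5, 0], [-1.1, 6, 0], [-1.1, 9.5, 0], [-1.1, 12.5, 0], [-1.1, 14.5, 0]], rot=[[0, 0, 0.05], [0, 0, 0.1], [0, 0, 0.145], [0, 0, 0.145], [0, 0, 0.145]], fingers=[28, 28, 28, 28, 28])

```text
clock: 28.58
tcp_pos: [650.0, 87.9, 218.0]
ee_rot: [180.0, -0.0, 87.3]
force: [0.1, 0.5, -3.5]
finger_gap: 30.6
grip_force: 80.5
```

>>> carry_out(slide=[[0, 0, 0], [0, 0, 0]], rot=[[0, 0, 0], [0, 0, 0]], fingers=[28, 28])

```text
clock: 28.75
tcp_pos: [647.7, 88.1, 217.5]
ee_rot: [-179.9, 0.0, 87.3]
force: [-0.7, -0.1, -3.5]
finger_gap: 30.3
grip_force: 80.8
```

>>> carry_out(slide=[[0, 0, 2.5], [0, 0, 5], [0, 0, 7.5], [0, 0, 9.5], [0, 0, 11]], rot=[[0, 0, 0], [0, 0, 0], [0, 0, 0], [0, 0, 0], [0, 0, 0]], fingers=[28, 28, 28, 28, 28])

```text
clock: 29.17
tcp_pos: [644.3, 87.9, 106.0]
ee_rot: [-179.7, 0.0, 87.3]
force: [-0.7, -0.1, -4.6]
finger_gap: 30.3
grip_force: 80.8
```

>>> carry_out(slide=[[0, 0, 0.2], [0, 0, 0.4], [0, 0, 0.6], [0, 0, 0.7], [0, 0, 0.7]], rot=[[0, 0, 0], [0, 0, 0], [0, 0, 0], [0, 0, 0], [0, 0, 0]], fingers=[28, 28, 28, 28, 28])

```text
clock: 29.58
tcp_pos: [648.0, 88.1, 102.8]
ee_rot: [179.9, -0.0, 87.3]
force: [-0.6, 0.8, -3.1]
finger_gap: 30.5
grip_force: 80.7
```

>>> carry_out(slide=[[0, 0, 0.1], [0, 0, 0.15], [0, 0, 0.15]], rot=[[0, 0, 0], [0, 0, 0], [0, 0, 0]], fingers=[28, 28, 28])

```text
clock: 29.83
tcp_pos: [648.1, 88.1, 102.7]
ee_rot: [179.9, -0.0, 87.3]
force: [-4.9, 0.1, 5.4]
finger_gap: 30.6
grip_force: 81.9
```

>>> carry_out(slide=[[0, 0, 0], [0, 0, 0], [0, 0, 0], [0, 0, -2], [0, 0, -5]], rot=[[0, 0, 0], [0, 0, 0], [0, 0, 0], [0, 0, 0], [0, 0, 0]], fingers=[100, 100, 100, 100, 100])

```text
clock: 30.25
tcp_pos: [644.6, 87.7, 146.5]
ee_rot: [-179.5, 0.1, 87.3]
force: [0.5, -0.5, -1.1]
finger_gap: 85.0
grip_force: 0.0
```

>>> carry_out(slide=[[0, 0, -4], [0, 0, -7], [2, 0, -9], [5, 0.1, -9], [8.6, 0.1, -9]], rot=[[0, 0, 0], [0, 0, 0], [0, 0, 0], [0, 0, 0], [0, 0, 0]], fingers=[100, 100, 100, 100, 100])

```text
clock: 30.67
tcp_pos: [654.8, 173.5, 244.0]
ee_rot: [179.6, -0.1, 87.1]
force: [-0.1, -0.4, -0.3]
finger_gap: 85.3
grip_force: 0.0
```

>>> carry_out(slide=[[0, 0, 0], [0, 0, 0]], rot=[[0, 0, 0], [0, 0, 0]], fingers=[100, 100])

```text
clock: 30.83
tcp_pos: [652.6, 175.7, 240.3]
ee_rot: [180.0, -0.0, 87.5]
force: [-0.5, 0.1, -0.4]
finger_gap: 85.1
grip_force: 0.0
```

```bash
python3 - <<'E'
from h import *
c=cap('wrist','w9.png'); s=ctrl.state();print(s['tcp_pos'],s['ee_rot'])
E
```

```text
[652.53017053 174.40801369 239.98165574] [-1.79989956e+02  3.66681223e-02  8.74038083e+01]
```

View pics/w9.png

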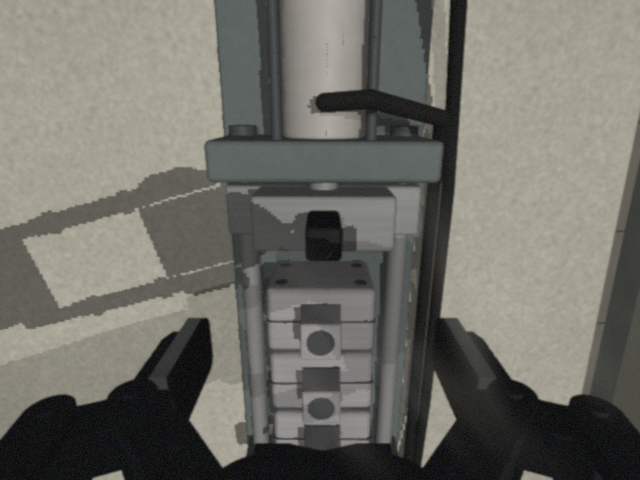

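The three flasks stand in a row (necks at (320,343), (321,408), and the third below the frame), and the post is under the tool at (323,235). Gripping it.

>>> carry_out(slide=[[0, 0, 3], [0, 0, 6], [0, 0, 9], [0, 0, 11.5], [0, 0, 12.5]], rot=[[0, 0, 0], [0, 0, 0], [0, 0, 0], [0, 0, 0], [0, 0, 0]], fingers=[100, 100, 100, 100, 100])

```text
clock: 31.3
tcp_pos: [649.5, 171.6, 109.9]
ee_rot: [-179.6, 0.1, 87.2]
force: [0.3, -0.5, -0.9]
finger_gap: 85.5
grip_force: 0.0
```

>>> carry_out(slide=[[0, 0, 0], [0, 0, 0], [0, 0, 0], [0, 0, 0], [0, 0, 0]], rot=[[0, 0, 0], [0, 0, 0], [0, 0, 0], [0, 0, 0], [0, 0, 0]], fingers=[80, 60, 40, 20, 20], squeeze=60)

```text
clock: 31.72
tcp_pos: [654.2, 174.1, 117.7]
ee_rot: [179.8, -0.1, 87.3]
force: [-0.8, 0.1, 0.1]
finger_gap: 25.8
grip_force: 0.4
```

>>> carry_out(slide=[[0, 0, 0], [0, 0, 0], [0, 0, 0], [0, 0, 0]], rot=[[0, 0, 0], [0, 0, 0], [0, 0, 0], [0, 0, 0]], fingers=[20, 20, 20, 20])

```text
clock: 32.05
tcp_pos: [653.4, 174.2, 117.9]
ee_rot: [179.9, -0.0, 87.3]
force: [-2.3, -0.6, 5.9]
finger_gap: 23.0
grip_force: 63.4
```

>>> carry_out(slide=[[-0.5, 0, 0], [-1.2, 0, 0], [-2, 0, 0], [-2.6, 0, 0], [-2.9, 0, 0]], rot=[[0, 0, 0], [0, 0, 0], [0, 0, 0], [0, 0, 0], [0, 0, 0]], fingers=[20, 20, 20, 20, 20])

```text
clock: 32.47
tcp_pos: [652.1, 146.2, 117.9]
ee_rot: [179.9, -0.2, 87.3]
force: [-1.9, 5.6, 5.5]
finger_gap: 23.1
grip_force: 63.5
```

>>> carry_out(slide=[[-0.2, 0, 0], [-0.4, 0, 0], [-0.6, 0, 0], [-0.8, 0, 0], [-1, 0, 0]], rot=[[0, 0, 0], [0, 0, 0], [0, 0, 0], [0, 0, 0], [0, 0, 0]], fingers=[20, 20, 20, 20, 20])

```text
clock: 32.88
tcp_pos: [651.6, 137.4, 117.9]
ee_rot: [179.9, -0.2, 87.3]
force: [-2.1, 7.7, 5.1]
finger_gap: 23.2
grip_force: 63.3
```

>>> carry_out(slide=[[-0.15, 0, 0], [-0.3, 0, 0], [-0.4, 0, 0], [-0.5, 0, 0], [-0.6, 0, 0]], rot=[[0, 0, 0], [0, 0, 0], [0, 0, 0], [0, 0, 0], [0, 0, 0]], fingers=[20, 20, 20, 20, 20])

```text
clock: 33.3
tcp_pos: [651.4, 132.7, 117.9]
ee_rot: [179.8, -0.3, 87.3]
force: [-1.7, 11.0, 4.2]
finger_gap: 23.2
grip_force: 63.3
```

>>> carry_out(slide=[[-0.15, 0, 0], [-0.3, 0, 0], [-0.4, 0, 0], [-0.4, 0, 0], [-0.4, 0, 0]], rot=[[0, 0, 0], [0, 0, 0], [0, 0, 0], [0, 0, 0], [0, 0, 0]], fingers=[20, 20, 20, 20, 20])

```text
clock: 33.72
tcp_pos: [651.3, 129.4, 117.9]
ee_rot: [179.8, -0.4, 87.3]
force: [-1.2, 12.6, 4.8]
finger_gap: 22.9
grip_force: 63.2
```

>>> carry_out(slide=[[-0.15, 0, 0], [-0.3, 0, 0], [-0.4, 0, 0], [-0.4, 0, 0], [-0.4, 0, 0]], rot=[[0, 0, 0], [0, 0, 0], [0, 0, 0], [0, 0, 0], [0, 0, 0]], fingers=[20, 20, 20, 20, 20])

```text
clock: 34.13
tcp_pos: [651.1, 126.0, 117.9]
ee_rot: [179.8, -0.4, 87.3]
force: [-1.1, 14.3, 3.4]
finger_gap: 22.9
grip_force: 63.1
```

```bash
python3 - <<'E'
from h import *
c=cap('top','top9.png'); w=cap('wrist','w10.png')
def f(fn):
    i=cv2.imread('pics/'+fn)[140:240,290:380]; g=cv2.cvtColor(i,cv2.COLOR_BGR2GRAY); return cv2.resize(g,None,fx=4,fy=4,interpolation=cv2.INTER_CUBIC)
cv2.imwrite('pics/cmp.png',np.hstack([f('top0.png'),f('top9.png')]))
cc=dict(c)
for fn in('top0.png','top2.png','top9.png'):
    cc['image']=cv2.cvtColor(cv2.imread('pics/'+fn),cv2.COLOR_BGR2RGB)
    im=cc['image'];cc['image']=cv2.resize(im,None,fx=4,fy=4,interpolation=cv2.INTER_CUBIC)
    print(fn)
    g=cv2.cvtColor(cc['image'],cv2.COLOR_RGB2GRAY)
    for t in(80,100,120):
        for k in cv2.findContours((g<t).astype('uint8'),cv2.RETR_LIST,cv2.CHAIN_APPROX_NONE)[0]:
            a=cv2.contourArea(k);(u,v),(ww,hh),_=cv2.minAreaRect(k)
            if a>200 and a<3000 and 560<v<960 and 1000<u<1450 and min(ww,hh)/max(ww,hh)>.75 and a/(ww*hh)>.7:
                m=cv2.moments(k);u,v=m['m10']/a/4,m['m01']/a/4; print(t,round(u,2),round(v,2),a,onz(c,u,v,124)[:2].round(1))
E
```

```text
top0.png
80 332.6 185.48 842.0 [641.4 -45.2]
100 332.65 185.54 1021.0 [641.3 -45.3]
120 332.7 185.56 1205.0 [641.2 -45.4]
top2.png
top9.png
80 280.24 184.19 809.5 [645.1  75.2]
100 332.32 185.56 825.5 [641.2 -44.5]
100 306.27 184.84 906.5 [643.3  15.3]
120 332.37 185.6 972.0 [641.1 -44.6]
120 306.33 184.86 1054.0 [643.2  15.1]
```

View pics/cmp.png

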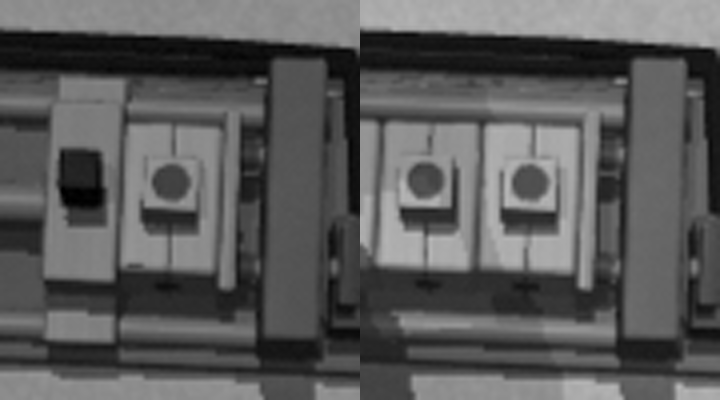

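The comparison shows the flasks upright, tight and aligned. The last neck sits 0.75 mm less compressed than the done flask did at the start, so the plate gives about 2.8 mm now. I'll close about 2.2 mm more.

>>> carry_out(slide=[[-0.1, 0, 0], [-0.2, 0, 0], [-0.27, 0, 0], [-0.27, 0, 0], [-0.27, 0, 0]], rot=[[0, 0, 0], [0, 0, 0], [0, 0, 0], [0, 0, 0], [0, 0, 0]], fingers=[20, 20, 20, 20, 20])

```text
clock: 34.65
tcp_pos: [651.1, 124.0, 117.9]
ee_rot: [179.8, -0.5, 87.3]
force: [-0.7, 16.1, 3.4]
finger_gap: 23.3
grip_force: 63.1
```

```bash
cat > n.py <<'E'
from h import *
c=cap('top'); g=cv2.cvtColor(cv2.resize(c['image'],None,fx=4,fy=4,interpolation=cv2.INTER_CUBIC),cv2.COLOR_RGB2GRAY)
for t in(100,120):
    for k in cv2.findContours((g<t).astype('uint8'),cv2.RETR_LIST,cv2.CHAIN_APPROX_NONE)[0]:
        a=cv2.contourArea(k);(u,v),(ww,hh),_=cv2.minAreaRect(k)
        if 500<a<1500 and 680<v<800 and 1000<u<1450 and min(ww,hh)/max(ww,hh)>.75 and a/(ww*hh)>.7:
            m=cv2.moments(k);u,v=m['m10']/a/4,m['m01']/a/4; print(t,round(u,2),round(v,2),onz(c,u,v,124)[:2].round(1))
print(ctrl.state()['tcp_pos'],ctrl.state()['force'])
E
python3 n.py
```

```text
100 333.21 185.64 [641.  -46.6]
100 307.1 184.9 [643.1  13.4]
120 333.25 185.7 [640.9 -46.7]
120 307.12 184.89 [643.1  13.3]
[651.04630645 124.02450351 117.89279877] [-0.51372845 15.8594162   3.18745141]
```

>>> carry_out(slide=[[0, 0, 0], [0, 0, 0], [0, 0, 0], [0, 0, -2], [0, 0, -5]], rot=[[0, 0, 0], [0, 0, 0], [0, 0, 0], [0, 0, 0], [0, 0, 0]], fingers=[100, 100, 100, 100, 100])

```text
clock: 35.12
tcp_pos: [646.9, 117.1, 161.4]
ee_rot: [-179.5, 0.1, 87.3]
force: [-0.0, 0.5, -0.4]
finger_gap: 81.4
grip_force: 0.0
```

>>> carry_out(slide=[[0, 0, -4], [0, 0, -8], [-3, 0, -11], [-7, 0, -12], [-11, 0, -12]], rot=[[0, 0, 0], [0, 0, 0], [0, 0, 0], [0, 0, 0], [0, 0, 0]], fingers=[100, 100, 100, 100, 100])

```text
clock: 35.53
tcp_pos: [647.3, 7.4, 291.6]
ee_rot: [179.4, 0.0, 87.4]
force: [1.1, -0.8, -0.2]
finger_gap: 85.4
grip_force: 0.0
```

```bash
python3 n.py
```

```text
[645.84290117  -1.23900866 289.10517722] [-0.29140094 -3.57705591  0.90922688]
```

>>> carry_out(slide=[[-4, 0, 0], [-8, 0, 0], [-12, -0.5, 0], [-15, -1, 0], [-17.5, -1.4, 0]], rot=[[0, 0, 0], [0, 0, 0], [0, 0, 0], [0, 0, 0], [0, 0, 0]], fingers=[100, 100, 100, 100, 100])

```text
clock: 36.0
tcp_pos: [621.6, -169.0, 285.0]
ee_rot: [-180.0, 0.1, 87.2]
force: [0.5, 0.1, 0.6]
finger_gap: 85.2
grip_force: 0.0
```

>>> carry_out(slide=[[-1.7, 0, 0], [-1.7, 0, 0], [-1.7, 0, 0]], rot=[[0, 0, 0], [0, 0, 0], [0, 0, 0]], fingers=[100, 100, 100])

```text
clock: 36.25
tcp_pos: [621.3, -184.1, 284.9]
ee_rot: [-180.0, -0.0, 87.1]
force: [-0.1, 0.7, -0.4]
finger_gap: 85.3
grip_force: 0.0
```

```bash
python3 n.py; python3 - <<'E'
from h import *
w=cap('wrist','w11.png')
g=cv2.cvtColor(w['image'],cv2.COLOR_RGB2GRAY)
for k in cv2.findContours((g<35).astype('uint8')[300:470,230:400],cv2.RETR_LIST,cv2.CHAIN_APPROX_NONE)[0]:
    if cv2.contourArea(k)>150: print(cv2.minEnclosingCircle(k),cv2.contourArea(k))
E
```

```text
100 333.23 185.6 [641.1 -46.6]
100 307.0 185.06 [642.7  13.6]
100 281.1 184.33 [644.8  73.2]
120 333.27 185.66 [641.  -46.7]
120 307.05 185.03 [642.8  13.5]
120 281.14 184.38 [644.7  73.1]
[ 621.54717291 -182.98562281  284.97483855] [-1.03139677 -0.02466282 -0.31537386]
((156.5, 157.0), 17.327821731567383) 395.0
((67.0, 167.0), 67.02994537353516) 2346.0
((1.0, 80.5), 19.52572250366211) 436.0
```

>>> carry_out(slide=[[0.7, 0.2, 1], [0.7, 0.2, 4], [0.7, 0.2, 7], [0.7, 0.2, 9.5], [0.7, 0.2, 11]], rot=[[0, 0, 0], [0, 0, 0], [0, 0, 0], [0, 0, 0], [0, 0, 0]], fingers=[100, 100, 100, 100, 100])

```text
clock: 36.77
tcp_pos: [622.3, -173.1, 170.6]
ee_rot: [-179.7, -0.1, 87.4]
force: [-1.0, 1.1, -0.4]
finger_gap: 85.2
grip_force: 0.0
```

>>> carry_out(slide=[[0, 0, 0], [0, 0, 0], [0, 0, 0], [0, 0, 0], [0, 0, 0]], rot=[[0, 0, 0], [0, 0, 0], [0, 0, 0], [0, 0, 0], [0, 0, 0]], fingers=[80, 65, 55, 50, 50], squeeze=30)

```text
clock: 37.18
tcp_pos: [624.8, -175.5, 177.2]
ee_rot: [179.9, 0.0, 87.3]
force: [-2.3, 1.1, 1.4]
finger_gap: 42.7
grip_force: 1.1
```

>>> carry_out(slide=[[0, 0, 0], [0, 0, 0], [0, 0, 0], [0, 0, 0], [0, 0, 0]], rot=[[0, 0, 0], [0, 0, 0], [0, 0, 0], [0, 0, 0], [0, 0, 0]], fingers=[30, 30, 30, 30, 30])

```text
clock: 37.6
tcp_pos: [624.8, -175.9, 177.0]
ee_rot: [179.9, 0.0, 87.3]
force: [-2.8, 1.6, 6.5]
finger_gap: 32.4
grip_force: 29.4
```

>>> carry_out(slide=[[0, -0.9, -0.1], [0, -1.8, -0.15], [0, -2.7, -0.2], [0, -3.5, -0.1], [0, -4.3, 0]], rot=[[0, 0, 0], [0, 0, 0], [0, 0, 0], [0, 0, 0], [0, 0, 0]], fingers=[30, 30, 30, 30, 30])

```text
clock: 38.02
tcp_pos: [585.0, -174.1, 178.5]
ee_rot: [179.4, 0.1, 87.3]
force: [2.4, 2.7, 1.9]
finger_gap: 32.1
grip_force: 31.1
```

>>> carry_out(slide=[[0, -0.8, 0.1], [0, -1.6, 0.35], [0, -2.4, 0.65], [0, -3.1, 0.9], [0, -3.4, 1]], rot=[[0, 0, 0], [0, 0, 0], [0, 0, 0], [0, 0, 0], [0, 0, 0]], fingers=[30, 30, 30, 30, 30])

```text
clock: 38.43
tcp_pos: [547.1, -172.5, 165.4]
ee_rot: [179.9, 0.0, 87.3]
force: [5.0, -0.3, 2.5]
finger_gap: 32.5
grip_force: 32.5
```

>>> carry_out(slide=[[0, 0, 0], [0, 0, 0]], rot=[[0, 0, 0], [0, 0, 0]], fingers=[30, 30])

```text
clock: 38.6
tcp_pos: [546.7, -172.5, 165.4]
ee_rot: [-180.0, 0.0, 87.3]
force: [1.5, 1.0, 5.2]
finger_gap: 32.1
grip_force: 32.4
```

Back at the hold position (x about 546, as at the start). Release, retreat upward, and check.

>>> carry_out(slide=[[0, 0, 0], [0, 0, 0], [0, 0, 0], [0, 0, -1], [0, 0, -3]], rot=[[0, 0, 0], [0, 0, 0], [0, 0, 0], [0, 0, 0], [0, 0, 0]], fingers=[100, 100, 100, 100, 100])

```text
clock: 39.02
tcp_pos: [544.3, -171.4, 192.0]
ee_rot: [-179.5, -0.1, 87.3]
force: [-0.6, -0.1, 0.6]
finger_gap: 85.2
grip_force: 0.0
```

>>> carry_out(slide=[[0, 0, -3], [0, 0, -6], [0, 0, -9], [-4, 0, -11], [-8, 0, -11]], rot=[[0, 0, 0], [0, 0, 0], [0, 0, 0], [0, 0, 0], [0, 0, 0]], fingers=[100, 100, 100, 100, 100])

```text
clock: 39.43
tcp_pos: [546.0, -250.9, 312.1]
ee_rot: [179.5, 0.2, 87.6]
force: [0.4, -0.2, 0.4]
finger_gap: 85.2
grip_force: 0.0
```

>>> carry_out(slide=[[-4, 0, 0], [-8, 0, 0], [-12, 0, 0], [-15, 0, 0], [-15, 0, 0]], rot=[[0, 0, 0], [0, 0, 0], [0, 0, 0], [0, 0, 0], [0, 0, 0]], fingers=[100, 100, 100, 100, 100])

```text
clock: 39.85
tcp_pos: [534.8, -406.6, 304.5]
ee_rot: [-179.9, 0.1, 87.0]
force: [-0.2, 1.1, -0.3]
finger_gap: 85.2
grip_force: 0.0
```

```bash
python3 n.py; python3 - <<'E'
from h import *
c=cap('top','topf.png')
i=cv2.imread('pics/topf.png')[135:335,180:450]; cv2.imwrite('pics/cropf.png',cv2.resize(i,None,fx=2.9,fy=2.9,interpolation=cv2.INTER_CUBIC))
E
```

```text
100 333.25 185.66 [641.  -46.7]
100 307.05 185.04 [642.8  13.5]
100 281.13 184.38 [644.7  73.1]
120 333.28 185.7 [640.9 -46.7]
120 307.05 185.03 [642.8  13.5]
120 281.14 184.41 [644.6  73.1]
[ 535.2539485  -403.70631173  304.49082052] [0.41947165 0.31565916 0.59249122]
```

View pics/cropf.png

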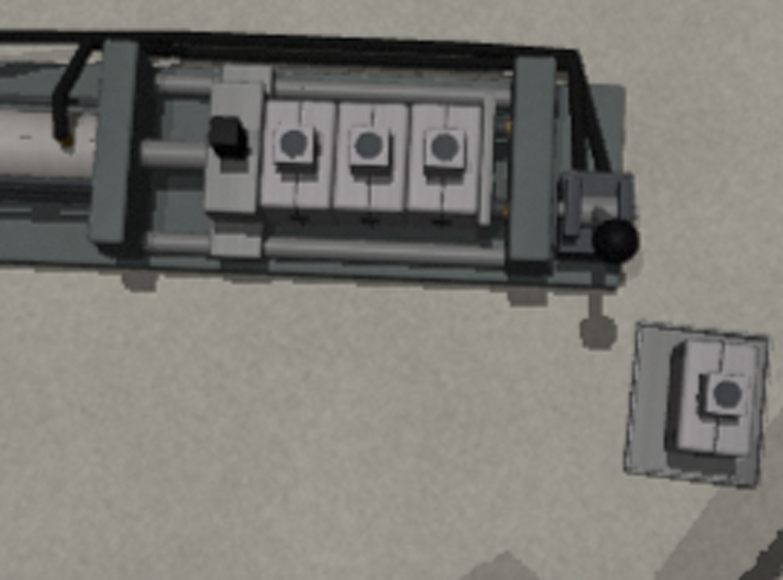

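The three flasks are clamped and the done flask stands in the tray. I'll compare the ball's pixel position numerically with the start.

```bash
cat > b.py <<'E'
from h import *
c=cap('top')
for n,im in(('top0',cv2.imread('pics/top0.png')),('now',c['image'])):
    g=cv2.cvtColor(im,cv2.COLOR_BGR2GRAY)[205:240,375:410]
    k=max(cv2.findContours((g<35).astype('uint8'),cv2.RETR_EXTERNAL,cv2.CHAIN_APPROX_NONE)[0],key=cv2.contourArea)
    (u,v),r=cv2.minEnclosingCircle(k); print(n,u+375,v+205,r,onz(c,u+375,v+205,187)[:2])
E
python3 b.py
```

```text
top0 386.64511013031006 221.16246032714844 11.98593521118164 [ 546.54057945 -158.90539321]
now 386.5820894241333 219.06716442108154 12.588891983032227 [ 551.05474389 -158.86433047]
```

>>> carry_out(slide=[[0, 0, 0], [0, 0, 0], [0, 0, 0], [0, 0, 0], [0, 0, 0]], rot=[[0, 0, 0], [0, 0, 0], [0, 0, 0], [0, 0, 0], [0, 0, 0]], fingers=[100, 100, 100, 100, 100])

```text
clock: 40.42
tcp_pos: [536.8, -400.1, 305.5]
ee_rot: [180.0, 0.0, 87.4]
force: [-0.1, 0.4, -0.3]
finger_gap: 85.5
grip_force: 0.0
```

```bash
cat > b.py <<'E'
from h import *
c=cap('top')
for n,im in(('top0',cv2.imread('pics/top0.png')),('topf',cv2.imread('pics/topf.png')),('now',c['image'])):
    g=cv2.resize(cv2.cvtColor(im,cv2.COLOR_BGR2GRAY)[205:240,375:410],None,fx=4,fy=4,interpolation=cv2.INTER_CUBIC)
    for t in(35,50):
        d=cv2.distanceTransform((g<t).astype('uint8'),cv2.DIST_L2,5); _,m,_,p=cv2.minMaxLoc(d)
        print(n,t,p[0]/4+375,p[1]/4+205,m/4,onz(c,p[0]/4+375,p[1]/4+205,187)[:2].round(1))
E
python3 b.py
```

```text
top0 35 391.5 222.25 7.639923572540283 [ 544.2 -169.1]
top0 50 391.5 222.25 7.947673320770264 [ 544.2 -169.1]
topf 35 391.75 218.0 7.543798446655273 [ 553.3 -169.9]
topf 50 391.75 218.0 7.844573974609375 [ 553.3 -169.9]
now 35 389.5 221.5 4.743799209594727 [ 545.8 -164.9]
now 50 391.75 218.0 7.83992338180542 [ 553.3 -169.9]
```

The ball rests about 9 mm short of its starting place (lever about 0.07 rad), so I'll nudge it fully back to hold with open fingers straddling it.

>>> carry_out(slide=[[4, 0, 0], [8, 0, 0], [12, -0.1, 0], [16, -0.2, 0], [19.5, -0.2, 0]], rot=[[0, 0, 0], [0, 0, 0], [0, 0, 0], [0, 0, 0], [0, 0, 0]], fingers=[100, 100, 100, 100, 100])

```text
clock: 40.88
tcp_pos: [543.3, -203.7, 305.4]
ee_rot: [180.0, -0.0, 87.3]
force: [-0.2, -0.7, 0.4]
finger_gap: 85.4
grip_force: 0.0
```

>>> carry_out(slide=[[2, 0, 0], [3.3, 0, 0], [3.3, 0, 0], [3.3, 0, 2], [3.3, 0, 4]], rot=[[0, 0, 0], [0, 0, 0], [0, 0, 0], [0, 0, 0], [0, 0, 0]], fingers=[100, 100, 100, 100, 100])

```text
clock: 41.3
tcp_pos: [546.6, -174.5, 266.8]
ee_rot: [179.7, 0.1, 87.3]
force: [-1.0, 0.2, -0.4]
finger_gap: 85.0
grip_force: 0.0
```

>>> carry_out(slide=[[0, 0, 3], [0, 0, 6], [0, 0, 8.5], [0, 0, 10], [0, 0, 10]], rot=[[0, 0, 0], [0, 0, 0], [0, 0, 0], [0, 0, 0], [0, 0, 0]], fingers=[100, 100, 100, 100, 100])

```text
clock: 41.72
tcp_pos: [542.1, -173.6, 160.3]
ee_rot: [-179.5, -0.1, 87.2]
force: [-0.2, -0.4, -0.9]
finger_gap: 85.8
grip_force: 0.0
```

>>> carry_out(slide=[[0, -0.6, 0], [0, -1.2, 0], [0, -1.7, 0], [0, -2.1, 0], [0, -2.4, 0]], rot=[[0, 0, 0], [0, 0, 0], [0, 0, 0], [0, 0, 0], [0, 0, 0]], fingers=[100, 100, 100, 100, 100])

```text
clock: 42.13
tcp_pos: [521.6, -172.4, 166.7]
ee_rot: [179.8, 0.1, 87.3]
force: [2.3, -0.2, -1.1]
finger_gap: 85.7
grip_force: 0.8
```

>>> carry_out(slide=[[0, 0, 0], [0, 0, 0]], rot=[[0, 0, 0], [0, 0, 0]], fingers=[100, 100])

```text
clock: 42.3
tcp_pos: [521.5, -172.1, 166.1]
ee_rot: [179.9, 0.0, 87.3]
force: [-0.1, 0.2, 0.7]
finger_gap: 85.6
grip_force: 0.2
```

```bash
python3 b.py | grep now; python3 -c "
from h import *
print(ctrl.state()['tcp_pos'],ctrl.state()['force'])"
```

```text
now 35 398.5 225.5 8.588373184204102 [ 537.1 -183.8]
now 50 409.75 222.75 17.08294677734375 [ 542.9 -207.7]
[ 521.6014344  -172.00698849  165.94151816] [0.9871068  0.39777046 1.15560723]
```

>>> carry_out(slide=[[0, -0.1, 0], [0, -0.2, 0], [0, -0.3, 0], [0, -0.3, 0]], rot=[[0, 0, 0], [0, 0, 0], [0, 0, 0], [0, 0, 0]], fingers=[100, 100, 100, 100])

```text
clock: 42.68
tcp_pos: [519.0, -171.8, 165.3]
ee_rot: [179.9, 0.0, 87.3]
force: [4.2, -0.5, -0.7]
finger_gap: 85.2
grip_force: 2.1
```

>>> carry_out(slide=[[0, 0.3, 0], [0, 0.6, 0], [0, 0.9, 0], [0, 0.9, 0], [0, 0.9, -1]], rot=[[0, 0, 0], [0, 0, 0], [0, 0, 0], [0, 0, 0], [0, 0, 0]], fingers=[100, 100, 100, 100, 100])

```text
clock: 43.1
tcp_pos: [525.7, -171.5, 173.1]
ee_rot: [-179.7, -0.1, 87.3]
force: [0.9, 0.1, -0.3]
finger_gap: 85.5
grip_force: 0.4
```

>>> carry_out(slide=[[0, 0, -2], [0, 0, -4.5], [0, 0, -7], [0, 0, -9.5], [-3, 0, -12]], rot=[[0, 0, 0], [0, 0, 0], [0, 0, 0], [0, 0, 0], [0, 0, 0]], fingers=[100, 100, 100, 100, 100])

```text
clock: 43.52
tcp_pos: [525.8, -198.7, 297.2]
ee_rot: [180.0, -0.2, 87.5]
force: [0.6, -0.8, -0.3]
finger_gap: 85.5
grip_force: 0.0
```

>>> carry_out(slide=[[-4, 0, 0], [-8, 0, 0], [-12, 0, 0], [-16, 0, 0], [-20, 0, 0]], rot=[[0, 0, 0], [0, 0, 0], [0, 0, 0], [0, 0, 0], [0, 0, 0]], fingers=[100, 100, 100, 100, 100])

```text
clock: 43.93
tcp_pos: [515.9, -403.7, 296.3]
ee_rot: [180.0, 0.0, 87.3]
force: [1.5, -0.4, 0.3]
finger_gap: 85.2
grip_force: 0.0
```

>>> carry_out(slide=[[0, 0, 0], [0, 0, 0], [0, 0, 0]], rot=[[0, 0, 0], [0, 0, 0], [0, 0, 0]], fingers=[100, 100, 100])

```text
clock: 44.18
tcp_pos: [516.1, -401.6, 295.3]
ee_rot: [-180.0, -0.1, 87.3]
force: [-0.2, 0.8, -0.3]
finger_gap: 85.7
grip_force: 0.0
```

```bash
python3 b.py; python3 n.py
```

```text
top0 35 391.5 222.25 7.639923572540283 [ 544.2 -169.1]
top0 50 391.5 222.25 7.947673320770264 [ 544.2 -169.1]
topf 35 391.75 218.0 7.543798446655273 [ 553.3 -169.9]
topf 50 391.75 218.0 7.844573974609375 [ 553.3 -169.9]
now 35 392.0 218.25 7.389923572540283 [ 552.8 -170.4]
now 50 391.5 218.5 7.689148426055908 [ 552.2 -169.3]
100 333.25 185.67 [641.  -46.7]
100 307.03 185.04 [642.8  13.5]
100 281.14 184.39 [644.6  73.1]
120 333.28 185.7 [640.9 -46.7]
120 307.04 185.03 [642.8  13.5]
120 281.14 184.41 [644.6  73.1]
[ 516.61247935 -400.58998882  295.59591741] [ 0.06967954 -0.06593109 -0.48188079]
```

The lever settles at the same rest point both times, well short of the 0.25 rad detent, so it is in hold. The plate compression hasn't changed. Handing in.

```bash
python3 -c "
from workcell import ctrl
print(ctrl.close_job())"
```

```text
the job is handed in; nothing more can be done
None
```

I handed the job in: the finished flask stands upright in the cooling tray, the three waiting flasks are clamped upright in the press with the spring plate giving about 4.8 mm, and the lever is out of float; it rests about 0.07 rad from the zero mark, inside the hold range.

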